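# Change the sauce pot behind the salt and the spice jar

## Task

The red sauce pot at the back of the wooden condiment board is to be changed for the green one: first clear the salt shaker and the spice jar that stand in front of it onto the black mat, then bring the red pot out to the middle of the blue coaster, and set the green pot on the middle of the board's back pad in its stead. Only then put the salt and the spice jar each back on the board, exactly where it stood at the start. Keep everything upright.

Things in the scene. Friction and masses are not known exactly. Their poses are not given: they have to be found in the camera images.
- salt_mid (a point): salt shaker, clear glass full of white salt with a grey domed top: round, 44 mm in diameter up to about 70 mm, the dome 34 mm narrowing to the top, 90 mm high, 0.11 kg, loose, stands on one of the board's two front pads (left or right varies). The point is at its centre, 45 mm above its underside; z is up along it.
- spice_mid (a point): spice jar with a red screw cap: round, 45 mm in diameter, 108 mm high, 0.11 kg, loose, stands on the board's other front pad. The point is at its centre, 54 mm above its underside; z is up along it.
- red_pot_mid (a point): small round portion pot of red sauce with a clear lid: 48 mm across just below the lid, the lid's rim 53 mm across and 6 mm thick at its top, 36 mm high, 0.05 kg, loose, stands on the board's back pad, behind and between the salt and the spice jar, so close that a gripper coming down on it strikes them. The point is at its centre, 18 mm above its underside; z is up.
- green_pot_mid (a point): portion pot of the same form and size (53 mm rim, 36 mm high, 0.05 kg, loose) but with green sauce, alone on the table near the back, left or right. (A brown pot of the same form stands on the other side and is not needed.) The point is at its centre, 18 mm above its underside; z is up.
- back_pad (a point): centre of the back pad, level with the top of the wooden condiment board. The board is fixed, 130 x 170 mm and 12 mm thick, with a short handle on its far side and three round grey pads of 54 mm diameter drawn flat on it. Axes are the board's: x towards its handle (away from the robot at yaw 0), y to the left, z up. The two front pads lie 38 mm to -x and 40 mm to +y and to -y from this point; the board's centre 12 mm to -x. Board yaw varies.
- mat: thin black rubber mat with grey ribs, fixed, 120 mm along its x, 190 mm along its y, 4 mm thick, to the left or right of the board: the side area. Origin at the centre of its underside; z up.
- coaster: blue round coaster, fixed, 96 mm in diameter, 6 mm thick, on the side of the board where the mat is not. Origin at the centre of its underside; z up.

How it is judged:
On the way, in this order (a step that is already met when the one before it is completed fails the run):
1. the salt shaker and the spice jar both stand on the black mat, released (x of salt_mid in the frame of mat between -0.06 and 0.06 m and y of salt_mid in the frame of mat between -0.095 and 0.095 m and height (world z) of salt_mid below 0.057 m and linear speed of each of salt, spice below 0.02 m/s and angle between each of salt_mid, spice_mid's own z axis and vertical below 0.1 rad and contact force between the fingers and salt below 0.2 N and x of spice_mid in the frame of mat between -0.06 and 0.06 m and y of spice_mid in the frame of mat between -0.095 and 0.095 m and height (world z) of spice_mid below 0.066 m and contact force between the fingers and spice below 0.2 N), for 0.2 s.
2. the red pot stands on the middle of the blue coaster, released, with the salt and the spice jar still on the mat (all of step 1 and horizontal distance between red_pot_mid and coaster below 0.015 m and height (world z) of red_pot_mid below 0.032 m and linear speed of red_pot below 0.02 m/s and angle between red_pot_mid's own z axis and vertical below 0.1 rad and contact force between the fingers and red_pot below 0.2 N), for 0.2 s.
3. the green pot stands on the middle of the back pad, released, with the salt and the spice jar still on the mat and the red pot on the coaster (all of step 2 and horizontal distance between green_pot_mid and back_pad below 0.012 m and height (world z) of green_pot_mid below 0.038 m and linear speed of green_pot below 0.02 m/s and angle between green_pot_mid's own z axis and vertical below 0.1 rad and contact force between the fingers and green_pot below 0.2 N), for 0.2 s.
At the end, for the whole second after the job is handed in: Salt and spice jar each stand within 12 mm of where it stood at the start; the red pot on the coaster, centres within 15 mm; the green pot on the board within 12 mm of the back pad's centre; all upright within 0.1 rad, released and at rest (distance of each of salt_mid, spice_mid from where it was at the start of the episode below 0.012 m and linear speed of each of salt, spice, red_pot, green_pot below 0.02 m/s and angle between each of salt_mid, spice_mid, red_pot_mid, green_pot_mid's own z axis and vertical below 0.1 rad and contact force between the fingers and salt below 0.2 N and contact force between the fingers and spice below 0.2 N and horizontal distance between red_pot_mid and coaster below 0.015 m and height (world z) of red_pot_mid below 0.032 m and contact force between the fingers and red_pot below 0.2 N and horizontal distance between green_pot_mid and back_pad below 0.012 m and height (world z) of green_pot_mid below 0.038 m and contact force between the fingers and green_pot below 0.2 N); the robot touches nothing.
It fails at once if one of the four things is tipped by more than 0.6 rad (angle between any of salt_mid, spice_mid, red_pot_mid, green_pot_mid's own z axis and vertical above 0.6 rad).
It also fails if it takes over 128 s, if anything falls off the work surface, if the arm or the gripper's body presses on something with over 40 N, if the wrist force passes 120 N, or if a joint passes its speed limit or range.

## Robot

A 6-joint arm with a two-finger parallel gripper is mounted at the origin on a cart in front of the work surface, level with it; the furniture and walls round the work are solid. World frame = base frame: x ahead of the robot, y to its left, z up, the work surface at z = 0. Lengths are in m, angles in rad, forces in N, time in s.
With the tool pointing down it reaches from about 0.325 to 0.85 m from the base axis. Payload 15.5 kg.
Tool frame: the origin (TCP) lies on the centre line of the jaws, within the pads' length; the fingertips stand 25 mm ahead of it and the grasp point (between the pads) lies 6 mm ahead of it; z points along the fingers, y is the direction in which the jaws open and shut (so a half turn about z gives the same grasp; the last joint's range is limited). The gripper opens to 91 mm and grips with 3 to 60 N. Pads are 32 mm wide; open, the fingers measure 118 mm over their backs; the gripper's body (76 mm by 178 mm) begins 60 mm behind the grasp point.
Start: joints at [1.218, 0.494, 1.345, -0, 1.302, -0.096], TCP at [0.159, 0.604, 0.239] pointing down, gripper open.
Joint ranges: [-2.91, 2.91], [-0.82, 2.16], [0.22, 2.67], [-1.22, 4.37], [0.12, 2.79], [-3.08, 3.08]. Speed limits (rad/s): [1.89, 1.89, 2.57, 3.01, 3.01, 3.01].

## Interface

Orientations are given as a unit quaternion [w, x, y, z].
In Python, from rig import * gives the robot as it stands.
- The arm moves only by the tool send_rows, never from a script. Its argument "deltas" is a list of rows, each an object with "travel": the shift along the tool's x, y, z in mm, a list of three; "delta_rot": the turn, a rotation vector about the tool's x, y, z in rad, a list of three; "claw": the opening, from 0 (shut) to 1 (fully open). A call has 1 to 10 rows; each row is the pose to reach, as a shift and turn from the pose measured when the call began, along the tool's axes at that moment; what a row does not reach only later rows make up. A row lasts 1/10 s, in which the tool goes at most 50 mm and 8.59 degrees, less where a joint would pass 70% of its speed; a pose out of reach is approached as far as the arm can. A call with a gripper value outside its range is refused whole. The fingers move at their own pace and stop on an object; the grip force is fixed at half the most. Time passes only in rows, so rows that repeat a pose let the fingers close. It gives the time, the measured TCP pose, the force and the opening at its end, in the units of the state.
- read_state(): the state, without advancing time (a new reading comes with each control period).
- snapshot(name): name is "scene" or "top"; returns (picture, depth): 420x560x3 uint8, red, green, blue; 420x560 float32, m along the optical axis (not along the pixel's ray), 0 where there is no reading.
- camera_model(name): a dict with "vfov" (degrees; the focal length in pixels is half the picture's height over the tangent of half this angle, whatever the lens; pixels are square), "cx", "cy" (the principal point, pixels), "pose" (4x4, takes a point from camera to world coordinates). Camera axes: x right, y down, z forward; pixel columns grow to the right and rows downward; lengths in m; the calibration is good to about 2 mm. A picture is of the moment at which its call begins. camera_model takes no time and is no camera call.
- close_job(): hands the job in, once; it reports no verdict.
The state is a dict: "t": time; "joint_pos": joint angles; "qd": joint speeds; "effort": joint torques, N m; "position": TCP position; "tcp_rot": TCP orientation; "ft_force": force on the tool from outside, world axes, zero at the start; "torque": the same for the moment, N m; "width": opening from 0.0 (shut) to 1.0 (fully open).
Only numpy, scipy, OpenCV 4.12 (cv2) and the standard library are available. Lean on these libraries where they do the work, as an engineer would, in place of code of your own. Each camera call takes 0.05 s, during which the arm holds its last target.

## Working session

There is one attempt and no reset: what is moved stays moved. The work goes in short steps, Python scripts to look and compute and a tool call to move; the robot and the scene stay as the last step left them, time stands still between calls to the robot, and variables do not carry over. Pictures are saved under pics/ and viewed, and the job is handed in when it is done.

Besides the shell and the picture viewer there is one more tool, called after "Call:" as a command line: name --argument value ..., lists and objects as JSON in quotes. send_rows: Moves the arm, as the interface text tells. Its arguments: {"type":"object","properties":{"deltas":{"type":"array","items":{"type":"object","properties":{"travel":{"type":"array","items":{"type":"number"}},"delta_rot":{"type":"array","items":{"type":"number"}},"claw":{"type":"number"}}}}},"required":["deltas"]}

```bash
mkdir -p pics; ls; python3 - <<'E'
from rig import *
import cv2,numpy as np
s=read_state();print(s)
for n in("scene","top"):
    p,d=snapshot(n);cv2.imwrite(f"pics/{n}0.png",p[:,:,::-1]);np.savez(f"pics/{n}0.npz",p=p,d=d);print(n,camera_model(n))
E
```

```text
pics
{'t': 0.0, 'joint_pos': array([ 1.21750717e+00,  4.94229108e-01,  1.34611730e+00,  1.10349553e-05,
        1.30249004e+00, -9.55393935e-02]), 'qd': array([-0.00142278, -0.00248681,  0.00018733, -0.00040592,  0.000463  ,
        0.00033478]), 'effort': array([ 4.95603490e-04, -8.78828001e+01, -3.81847000e+01,  7.08486512e-02,
        5.34294848e-02, -7.20634534e-05]), 'position': array([0.15921484, 0.6040284 , 0.23831437]), 'tcp_rot': array([-1.43579919e-04,  1.28519865e-01,  9.91706740e-01, -6.05119284e-04]), 'ft_force': array([-0.47039209, -0.2551926 ,  1.06264858]), 'torque': array([0.00081607, 0.06419088, 0.00405494]), 'width': 1.0044001494640278}
scene {'vfov': 54.7708411968889, 'cx': 270.35222855215824, 'cy': 209.12531472063293, 'pose': array([[ 0.61362413, -0.55639178,  0.56026209, -0.00466712],
       [-0.78938655, -0.44870596,  0.4189652 , -0.47274297],
       [ 0.01828415, -0.69935051, -0.71454499,  0.81243487],
       [ 0.        ,  0.        ,  0.        ,  1.        ]])}
top {'vfov': 56.22417569881175, 'cx': 277.99604967746126, 'cy': 214.13788376599322, 'pose': array([[ 0.01726413, -0.99672829,  0.07895996,  0.48504471],
       [-0.99981644, -0.01655341,  0.00964681, -0.05132799],
       [-0.00830819, -0.07911201, -0.99683111,  1.02485244],
       [ 0.        ,  0.        ,  0.        ,  1.        ]])}
```

View pics/scene0.png

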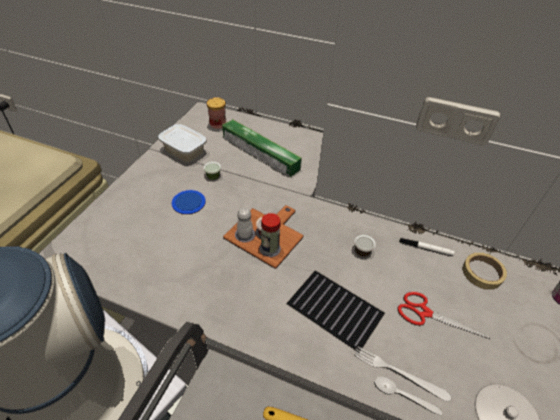

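View pics/top0.png

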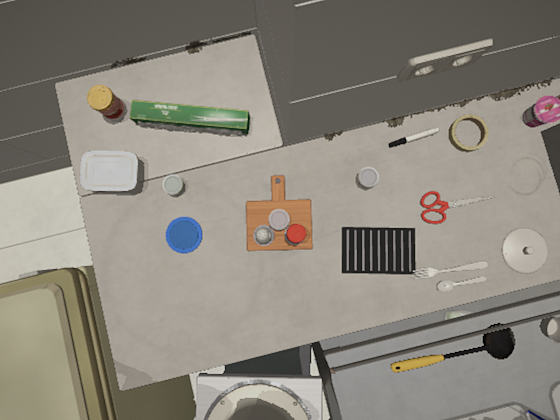

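The scene view shows the board near (263,237) with salt left and spice right, the coaster at (188,202) and the mat at (336,307). In the top view the board is at (279,225), the coaster at (184,235), the mat at (378,250), and the pots at (173,185) and (368,177). I'll enlarge these.

```bash
python3 - <<'E'
import cv2,numpy as np
t=cv2.imread("pics/top0.png");s=cv2.imread("pics/scene0.png")
c=t[165:285,235:425];cv2.imwrite("pics/tc1.png",cv2.resize(c,None,fx=4,fy=4,interpolation=cv2.INTER_CUBIC))
a=cv2.resize(t[150:270,130:230],None,fx=4,fy=4,interpolation=cv2.INTER_CUBIC)
b=cv2.resize(s[140:260,180:280],None,fx=4,fy=4,interpolation=cv2.INTER_CUBIC)
cv2.imwrite("pics/tc2.png",np.hstack([a,b]))
b=cv2.resize(s[180:280,220:390],None,fx=4,fy=4,interpolation=cv2.INTER_CUBIC);cv2.imwrite("pics/tc3.png",b)
E
```

```text
(no output)
```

View pics/tc1.png

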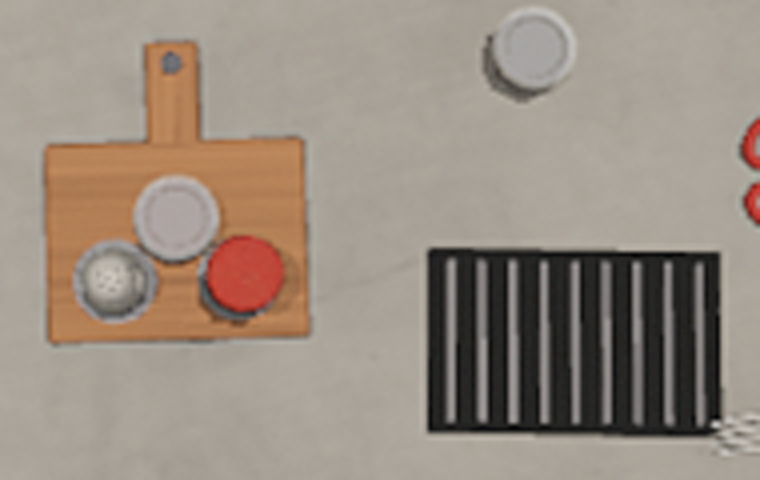

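View pics/tc2.png

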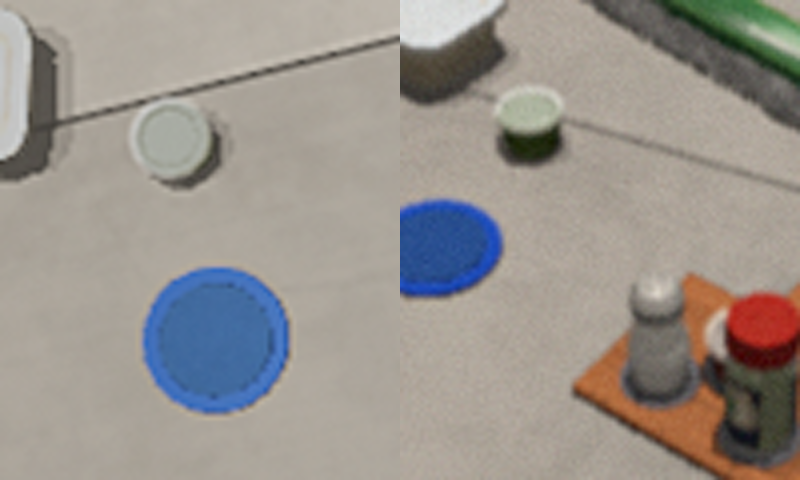

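View pics/tc3.png

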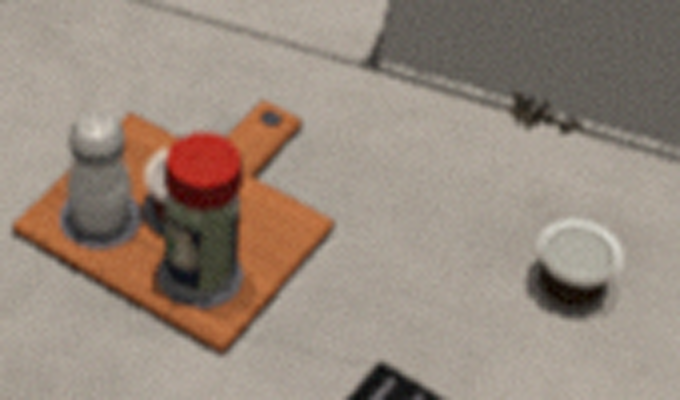

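Top crop: the board corners are at crop (46,146), (303,138), (310,334), (50,342), and the mat corners at (429,249), (720,252), (718,434), (428,431). The red pot's lid is at (176,219), the spice cap at (245,274) and the salt dome at about (113,279). In crop 2 the coaster is at (216,340), and the left pot's lid is at (171,139). The scene crop shows that pot is the green one, while the right pot is brown.

```bash
cat > h.py <<'E'
from rig import *
import cv2,numpy as np
from scipy.spatial.transform import Rotation as R
def proj(n,u,v,z):
    c=camera_model(n);f=210/np.tan(np.radians(c['vfov'])/2)
    d=c['pose'][:3,:3]@np.array([(u-c['cx'])/f,(v-c['cy'])/f,1]);o=c['pose'][:3,3]
    return o+d*(z-o[2])/d[2]
def pix(n,P):
    c=camera_model(n);f=210/np.tan(np.radians(c['vfov'])/2)
    q=c['pose'][:3,:3].T@(np.array(P)-c['pose'][:3,3]);return np.array([c['cx']+f*q[0]/q[2],c['cy']+f*q[1]/q[2]])
def cr(x,y,ox,oy,k=4): return (x+.5)/k-.5+ox,(y+.5)/k-.5+oy
E
python3 - <<'E'
from h import *
np.set_printoptions(precision=4,suppress=True)
T=lambda x,y,z,ox=235,oy=165:proj("top",*cr(x,y,ox,oy),z)[:2]
B=[T(*p,.012) for p in [(46,146),(303,138),(310,334),(50,342)]]
M=[T(*p,.004) for p in [(429,249),(720,252),(718,434),(428,431)]]
for n,q in(("board",B),("mat",M)):
    q=np.array(q);print(n,q,q.mean(0),[np.linalg.norm(q[i]-q[i-1]) for i in range(4)])
    e=(q[0]+q[1]-q[2]-q[3]);print("yaw",np.arctan2(e[1],e[0]), np.arctan2(*( -(q[0]-q[1]+q[3]-q[2])*[1,-1])))
    y=np.arctan2(e[1],e[0]);
    if n=="board":
        c=q.mean(0);Rm=np.array([[np.cos(y),-np.sin(y)],[np.sin(y),np.cos(y)]])
        for o in([12,0],[-26,40],[-26,-40]):
            P=c+Rm@np.array(o)/1000;print(o,P,"scene pix",pix("scene",[*P,.012]))
print("red",T(176,219,.048),"rim w",T(133,219,.048)-T(219,219,.048))
print("spice",T(245,274,.12),"salt dome",T(113,279,.102))
print("coaster",T(216,340,.006,130,150),"scene",proj("scene",*cr(440-400,248,180,140),.006))
print("green",T(171,139,.036,130,150),"scene",proj("scene",*cr(531-400,110,180,140),.036))
# depth check
d=np.load("pics/top0.npz")['d'];c=camera_model("top");f=210/np.tan(np.radians(c['vfov'])/2)
v,u=np.mgrid[:420,:560];X=np.stack([(u-c['cx'])/f*d,(v-c['cy'])/f*d,d],-1)@c['pose'][:3,:3].T+c['pose'][:3,3]
np.save("pics/X0.npy",X)
for n,(a,b) in dict(table=(340,290),board=(300,210),coaster=(184,235),red=(279,219),spice=(296,233),salt=(263,234),green=(173,185)).items():print(n,X[b,a])
Z=X[...,2]
for n,lo,hi,box in(("spice",.105,.14,(280,215,315,255)),("salt",.085,.12,(245,215,275,250)),("red",.038,.06,(262,200,298,235)),("green",.026,.05,(155,165,195,205)),("coaster",.003,.02,(155,205,215,265)),("mat",.002,.02,(335,220,425,280)),("brown",.026,.05,(350,160,390,195))):
    m=np.zeros(Z.shape,bool);m[box[1]:box[3],box[0]:box[2]]=1;m&=(Z>lo)&(Z<hi);print(n,m.sum(),X[m].mean(0),(X[m].min(0)+X[m].max(0))/2,np.ptp(X[m],axis=0))
E
```

```text
board [[ 0.5977  0.0417]
 [ 0.6057 -0.1247]
 [ 0.4793 -0.1306]
 [ 0.4713  0.0361]] [ 0.5385 -0.0444] [np.float64(0.1265997370558196), np.float64(0.16662541292519162), np.float64(0.12653682263427016), np.float64(0.16690818559028572)]
yaw 0.04509886144360609 0.04779843897054893
[12, 0] [ 0.5505 -0.0438] scene pix [265.5601 231.4212]
[-26, 40] [ 0.5107 -0.0056] scene pix [244.5831 233.4579]
[-26, -40] [ 0.5143 -0.0855] scene pix [269.619  247.5942]
mat [[ 0.5355 -0.2078]
 [ 0.5367 -0.396 ]
 [ 0.4198 -0.3935]
 [ 0.4184 -0.2076]] [ 0.4776 -0.3012] [np.float64(0.11708935446407533), np.float64(0.18820822453006444), np.float64(0.11694241609112087), np.float64(0.18586713274141428)]
yaw -0.011066283357515241 0.007049847365464072
red [ 0.5494 -0.0437] rim w [-0.0009  0.0535]
spice [ 0.5136 -0.0844] salt dome [ 0.5099 -0.0077]
coaster [0.5084 0.2024] scene [0.508  0.1956 0.006 ]
green [0.6349 0.2283] scene [0.6338 0.2238 0.036 ]
table [ 0.3735 -0.2038  0.003 ]
board [ 0.5771 -0.0983  0.01  ]
coaster [0.5074 0.2015 0.0057]
red [ 0.5506 -0.0446  0.0434]
spice [ 0.5139 -0.0848  0.119 ]
salt [ 0.5109 -0.0078  0.0976]
green [0.6335 0.2271 0.0344]
spice 297 [ 0.5134 -0.0832  0.1178] [ 0.5132 -0.084   0.1148] [0.0442 0.0445 0.0193]
salt 161 [ 0.5099 -0.004   0.0959] [ 0.51   -0.004   0.0945] [0.0312 0.031  0.0176]
red 362 [ 0.5488 -0.0412  0.0461] [ 0.5442 -0.0351  0.0497] [0.0635 0.064  0.0191]
green 333 [0.6352 0.2308 0.0336] [0.635  0.2302 0.0336] [0.0495 0.0515 0.0105]
coaster 994 [0.5087 0.2033 0.0051] [0.5093 0.2027 0.0075] [0.1531 0.1546 0.0089]
mat 2602 [ 0.4775 -0.304   0.0037] [ 0.4791 -0.3052  0.006 ] [0.1556 0.2306 0.0079]
brown 339 [ 0.6623 -0.268   0.0343] [ 0.6621 -0.2691  0.0346] [0.0523 0.0517 0.0111]
```

```bash
python3 - <<'E'
from h import *
np.set_printoptions(precision=4,suppress=True)
S=lambda x,y,z,ox=220,oy=180:proj("scene",*cr(x,y,ox,oy),z)[:2]
B=np.array([S(*p,.012) for p in [(125,113),(335,225),(222,352),(14,230)]]);print(B,B.mean(0))
d=np.load("pics/scene0.npz");dd=d['d'];c=camera_model("scene");f=210/np.tan(np.radians(c['vfov'])/2)
v,u=np.mgrid[:420,:560];X=np.stack([(u-c['cx'])/f*dd,(v-c['cy'])/f*dd,dd],-1)@c['pose'][:3,:3].T+c['pose'][:3,3]
for a,b in((188,202),(220,280),(300,200),(336,350),(120,200)):print(a,b,X[b,a])
import itertools
for n in("top","scene"):
    p=np.load(f"pics/{n}0.npz")['p'];h=cv2.cvtColor(p,cv2.COLOR_RGB2HSV)
    m=((h[...,0]>100)&(h[...,0]<128)&(h[...,1]>110)).astype(np.uint8)
    k,l,st,ce=cv2.connectedComponentsWithStats(m)
    for i in range(1,k):
        if st[i,4]>100:print(n,st[i],ce[i],proj(n,*ce[i],.006), 2*np.sqrt(st[i,4]/np.pi))
E
```

```text
[[ 0.5929  0.0415]
 [ 0.6    -0.13  ]
 [ 0.4737 -0.1341]
 [ 0.4666  0.0294]] [ 0.5333 -0.0483]
188 202 [0.5058 0.2003 0.0033]
220 280 [ 0.3699 -0.0481 -0.0001]
300 200 [ 0.715  -0.0401 -0.0002]
336 350 [ 0.3926 -0.3576 -0.0008]
120 200 [ 0.394   0.3609 -0.0024]
top [ 166  217   36   36 1022] [183.5881 234.4521] [0.5088 0.2026 0.006 ] 36.07285426355026
scene [172 190  33  24 627] [188.0526 201.6252] [0.5053 0.199  0.006 ] 28.254578293596012
```

```bash
cat >> h.py <<'E'
def go(x,y,z,jaw):
    "row numbers for TCP at x,y,z pointing down, jaw axis at angle jaw (deg, mod 180) from world x"
    s=read_state();q=s['tcp_rot'];R0=R.from_quat(np.r_[q[1:],q[0]])
    tr=R0.inv().apply(np.array([x,y,z])-s['position'])*1000
    best=None
    for j in(jaw,jaw+180):
        a=np.radians(j);Y=np.array([np.cos(a),np.sin(a),0]);Z=np.array([0,0,-1.]);X=np.cross(Y,Z)
        rv=(R0.inv()*R.from_matrix(np.c_[X,Y,Z])).as_rotvec()
        if best is None or np.linalg.norm(rv)<np.linalg.norm(best):best=rv
    print("t %.2f pos %s q6 %.2f w %.3f F %s"%(s['t'],s['position'].round(4),s['joint_pos'][5],s['width'],s['ft_force'].round(1)))
    print("travel",tr.round(1),"rot",best.round(3))
E
python3 -c "
from h import *
go(.5105,-.006,.2,48)"
```

```text
t 0.10 pos [0.1592 0.604  0.2384] q6 -0.10 w 0.998 F [ 0.2 -0.3  1. ]
travel [-495.2 -500.3   38.9] rot [-0.001  0.     0.475]
```

Call:
send_rows --deltas '[{"travel": [-495, -500, 39], "delta_rot": [0, 0, 0.475], "claw": 0.85}, {"travel": [-495, -500, 39], "delta_rot": [0, 0, 0.475], "claw": 0.85}, {"travel": [-495, -500, 39], "delta_rot": [0, 0, 0.475], "claw": 0.85}, {"travel": [-495, -500, 39], "delta_rot": [0, 0, 0.475], "claw": 0.85}, {"travel": [-495, -500, 39], "delta_rot": [0, 0, 0.475], "claw": 0.85}, {"travel": [-495, -500, 39], "delta_rot": [0, 0, 0.475], "claw": 0.85}, {"travel": [-495, -500, 39], "delta_rot": [0, 0, 0.475], "claw": 0.85}, {"travel": [-495, -500, 39], "delta_rot": [0, 0, 0.475], "claw": 0.85}, {"travel": [-495, -500, 39], "delta_rot": [0, 0, 0.475], "claw": 0.85}, {"travel": [-495, -500, 39], "delta_rot": [0, 0, 0.475], "claw": 0.85}]'

```text
t: 1.1
position: [0.4089, 0.1697, 0.2111]
tcp_rot: [0.0, 0.358, 0.934, -0.001]
ft_force: [1.5, 0.2, 0.3]
width: 0.852
```

```bash
python3 -c "
from h import *
go(.5105,-.006,.2,48)"
```

```text
t 1.10 pos [0.4089 0.1697 0.2111] q6 -0.58 w 0.852 F [1.5 0.2 0.3]
travel [-193.1  -62.7   11.3] rot [-0.001  0.     0.   ]
```

Call:
send_rows --deltas '[{"travel": [-193, -63, 11], "delta_rot": [0, 0, 0], "claw": 0.85}, {"travel": [-193, -63, 11], "delta_rot": [0, 0, 0], "claw": 0.85}, {"travel": [-193, -63, 11], "delta_rot": [0, 0, 0], "claw": 0.85}, {"travel": [-193, -63, 11], "delta_rot": [0, 0, 0], "claw": 0.85}, {"travel": [-193, -63, 11], "delta_rot": [0, 0, 0], "claw": 0.85}, {"travel": [-193, -63, 11], "delta_rot": [0, 0, 0], "claw": 0.85}, {"travel": [-193, -63, 11], "delta_rot": [0, 0, 0], "claw": 0.85}]'

```text
t: 1.8
position: [0.5095, -0.0055, 0.2001]
tcp_rot: [-0.001, 0.358, 0.934, -0.001]
ft_force: [-0.3, -0.6, 0.5]
width: 0.852
```

```bash
python3 - <<'E'
from h import *
for n in("scene","top"):
    p,d=snapshot(n);np.savez(f"pics/{n}1.npz",p=p,d=d)
    c=p[120:290,180:380] if n=="scene" else p[150:290,200:340]
    cv2.imwrite(f"pics/{n}1.png",cv2.resize(c[:,:,::-1],None,fx=4,fy=4,interpolation=cv2.INTER_CUBIC))
s=read_state();q=s['tcp_rot'];R0=R.from_quat(np.r_[q[1:],q[0]])
for k in(-1,1):
  P=s['position']+R0.apply([0,k*.0455*.85,.025]);print("tip inner",P,pix("scene",P))
go(.5105,-.006,.073,48)
E
```

```text
tip inner [ 0.48365005 -0.03383994  0.17537078] [244.38214385 198.86372598]
tip inner [0.53530681 0.02373257 0.17528481] [240.03894771 176.54648779]
t 1.90 pos [ 0.5095 -0.005   0.2003] q6 -0.97 w 0.850 F [ 0.6 -0.4  0.6]
travel [-1.400e+00  1.000e-01  1.273e+02] rot [-0.001 -0.     0.002]
```

View pics/scene1.png

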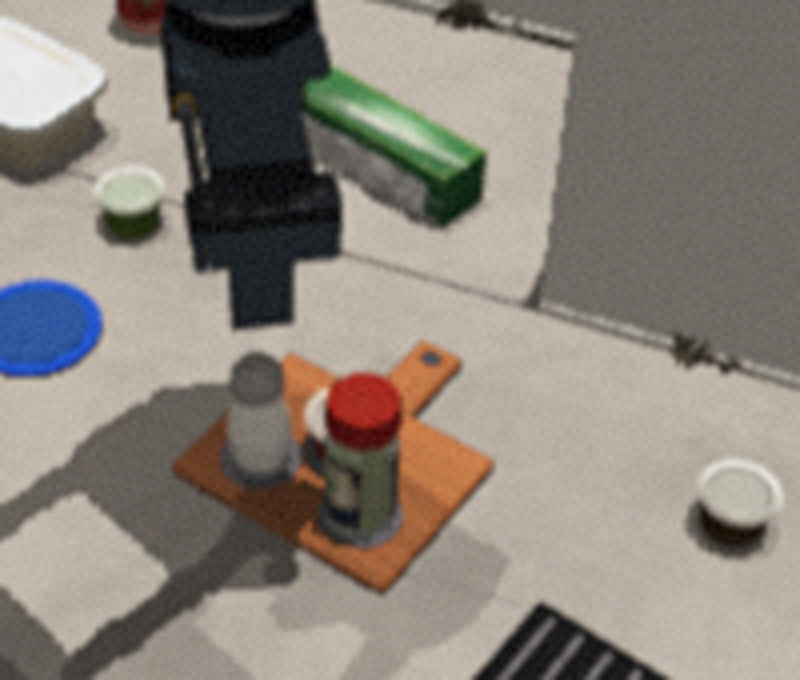

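The near fingertip shows at scene pixel (245,201), and I predicted about (245,201). The jaws are over the salt with both neighbours clear, so I go down.

Call:
send_rows --deltas '[{"travel": [-1, 0, 45], "delta_rot": [0, 0, 0], "claw": 0.85}, {"travel": [-1, 0, 85], "delta_rot": [0, 0, 0], "claw": 0.85}, {"travel": [-1, 0, 115], "delta_rot": [0, 0, 0], "claw": 0.85}, {"travel": [-1, 0, 127], "delta_rot": [0, 0, 0], "claw": 0.85}, {"travel": [-1, 0, 127], "delta_rot": [0, 0, 0], "claw": 0.85}, {"travel": [-1, 0, 127], "delta_rot": [0, 0, 0], "claw": 0.85}, {"travel": [-1, 0, 127], "delta_rot": [0, 0, 0], "claw": 0.85}]'

```text
t: 2.6
position: [0.511, -0.0057, 0.0748]
tcp_rot: [0.001, 0.357, 0.934, -0.0]
ft_force: [-0.7, -0.3, 0.1]
width: 0.849
```

```bash
python3 - <<'E'
from h import *
p,d=snapshot("scene");np.savez(f"pics/scene2.npz",p=p,d=d)
c=p[150:270,190:320]
cv2.imwrite(f"pics/scene2.png",cv2.resize(c[:,:,::-1],None,fx=5,fy=5,interpolation=cv2.INTER_CUBIC))
go(.5105,-.006,.073,48)
E
```

```text
t 2.65 pos [ 0.511  -0.0058  0.0747] q6 -0.97 w 0.852 F [ 0.8  0.3 -1.2]
travel [ 0.2 -0.5  1.7] rot [0.    0.002 0.002]
```

View pics/scene2.png

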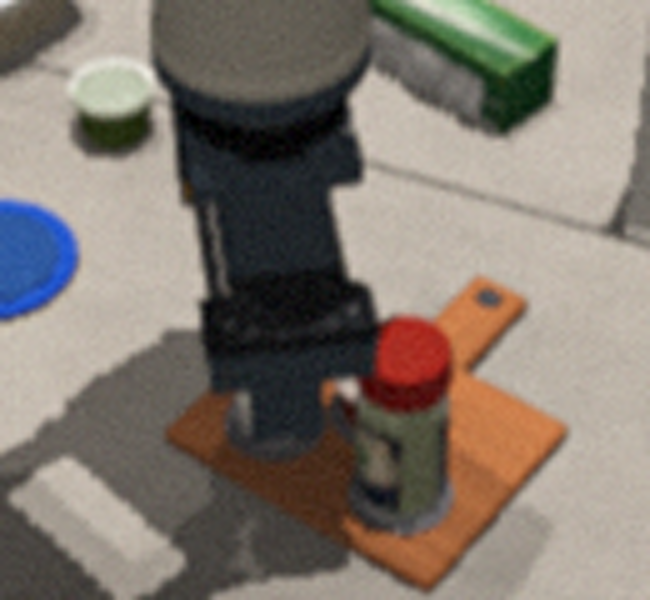

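The jaws straddle the salt and the spice jar is untouched. Now I close.

Call:
send_rows --deltas '[{"travel": [0, 0, 0], "delta_rot": [0, 0, 0], "claw": 0.6}, {"travel": [0, 0, 0], "delta_rot": [0, 0, 0], "claw": 0.5}, {"travel": [0, 0, 0], "delta_rot": [0, 0, 0], "claw": 0.35}, {"travel": [0, 0, 0], "delta_rot": [0, 0, 0], "claw": 0.3}, {"travel": [0, 0, 0], "delta_rot": [0, 0, 0], "claw": 0.3}, {"travel": [0, 0, 0], "delta_rot": [0, 0, 0], "claw": 0.3}]'

```text
t: 3.25
position: [0.5109, -0.0058, 0.0746]
tcp_rot: [0.001, 0.357, 0.934, -0.0]
ft_force: [0.7, -0.6, -0.3]
width: 0.417
```

```bash
python3 - <<'E'
from h import *
go(.511,-.0058,.2,48)
E
```

```text
t 3.25 pos [ 0.5109 -0.0058  0.0746] q6 -0.97 w 0.417 F [ 0.7 -0.6 -0.3]
travel [-3.000e-01  1.000e-01 -1.254e+02] rot [0.    0.002 0.002]
```

Call:
send_rows --deltas '[{"travel": [0, 0, 0], "delta_rot": [0, 0, 0], "claw": 0.3}, {"travel": [0, 0, 0], "delta_rot": [0, 0, 0], "claw": 0.3}, {"travel": [0, 0, 0], "delta_rot": [0, 0, 0], "claw": 0.3}]'

```text
t: 3.55
position: [0.5109, -0.0058, 0.0746]
tcp_rot: [0.001, 0.357, 0.934, -0.0]
ft_force: [-1.0, 0.2, 0.9]
width: 0.414
```

```bash
python3 - <<'E'
from h import *
p,d=snapshot("scene")
c=p[150:270,190:320]
cv2.imwrite(f"pics/scene3.png",cv2.resize(c[:,:,::-1],None,fx=5,fy=5,interpolation=cv2.INTER_CUBIC))
go(.511,-.0058,.2,48)
E
```

```text
t 3.60 pos [ 0.5109 -0.0058  0.0746] q6 -0.97 w 0.416 F [-0.4  0.5  1.4]
travel [-3.000e-01  1.000e-01 -1.254e+02] rot [0.    0.002 0.002]
```

View pics/scene3.png

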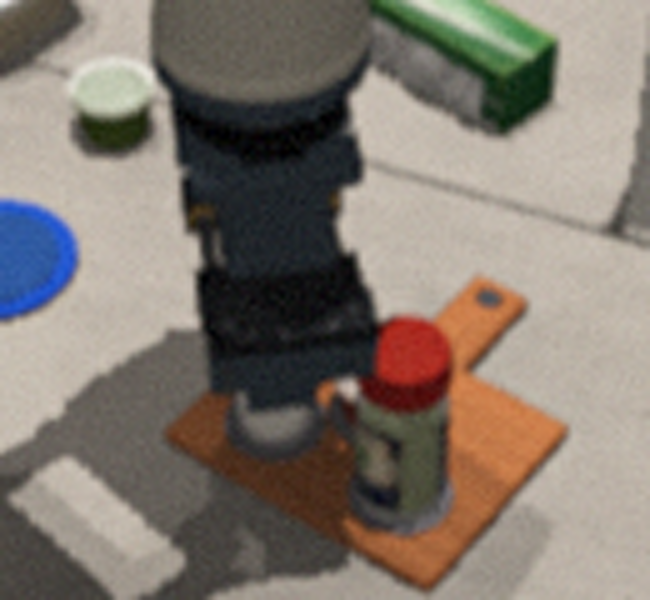

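The jaws hold the salt at 0.415, which is stable but narrower than I expected. I lift gently and check.

Call:
send_rows --deltas '[{"travel": [0, 0, -10], "delta_rot": [0, 0, 0], "claw": 0.3}, {"travel": [0, 0, -30], "delta_rot": [0, 0, 0], "claw": 0.3}, {"travel": [0, 0, -60], "delta_rot": [0, 0, 0], "claw": 0.3}, {"travel": [0, 0, -95], "delta_rot": [0, 0, 0], "claw": 0.3}, {"travel": [0, 0, -110], "delta_rot": [0, 0, 0], "claw": 0.3}, {"travel": [0, 0, -110], "delta_rot": [0, 0, 0], "claw": 0.3}, {"travel": [0, 0, -110], "delta_rot": [0, 0, 0], "claw": 0.3}]'

```text
t: 4.3
position: [0.5106, -0.0056, 0.1848]
tcp_rot: [0.001, 0.357, 0.934, -0.0]
ft_force: [-0.8, -0.1, -1.5]
width: 0.413
```

```bash
python3 - <<'E'
from h import *
p,d=snapshot("scene")
c=p[110:270,160:320]
cv2.imwrite(f"pics/scene4.png",cv2.resize(c[:,:,::-1],None,fx=3.5,fy=3.5,interpolation=cv2.INTER_CUBIC))
go(.478,-.350,.185,48)
E
```

```text
t 4.35 pos [ 0.5102 -0.0056  0.1842] q6 -0.97 w 0.410 F [-0.1 -0.8 -1. ]
travel [-206.  -277.9   -0.5] rot [-0.     0.001  0.002]
```

View pics/scene4.png

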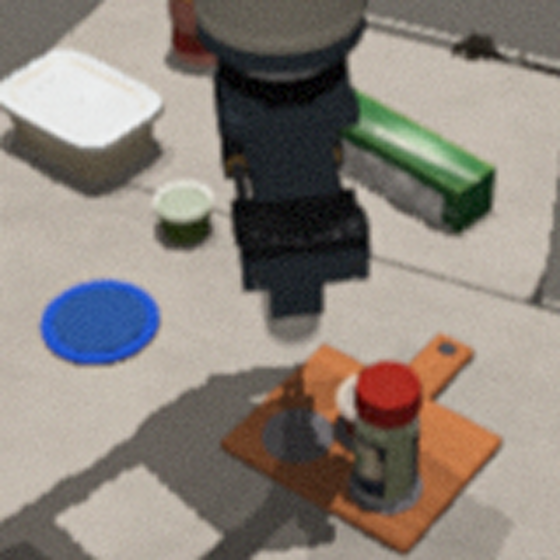

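```bash
python3 - <<'E'
from h import *
p,d=snapshot("scene")
c=p[180:260,215:295]
cv2.imwrite(f"pics/scene5.png",cv2.resize(c[:,:,::-1],None,fx=8,fy=8,interpolation=cv2.INTER_CUBIC)[:600])
s=read_state();P=s['position'];np.set_printoptions(precision=4,suppress=True)
for h in (-.025,-.031,-.04,-.05,-.0626): print(h,pix("scene",P+[0,0,h]))
C=camera_model("scene");f=210/np.tan(np.radians(C['vfov'])/2)
for u,v in((245,200),(245,202),(245,204),(245,206),(243,198),(245,208)):
    x=np.array([(u-C['cx'])/f,(v-C['cy'])/f,1])*d[v,u];print(u,v,C['pose'][:3,:3]@x+C['pose'][:3,3],p[v,u])
E
```

```text
-0.025 [242.7175 192.5213]
-0.031 [242.7949 194.3762]
-0.04 [242.9098 197.1274]
-0.05 [243.0357 200.1416]
-0.0626 [243.1917 203.8767]
245 200 [ 0.4928 -0.0274  0.1608] [79 79 73]
245 202 [ 0.4966 -0.0237  0.1492] [115 113 103]
245 204 [ 0.4975 -0.0227  0.1413] [115 107 101]
245 206 [ 0.498  -0.022   0.1338] [109 105 100]
243 198 [ 0.4873 -0.0265  0.1708] [28 34 37]
245 208 [ 0.4991 -0.0208  0.1255] [159 153 146]
```

View pics/scene5.png

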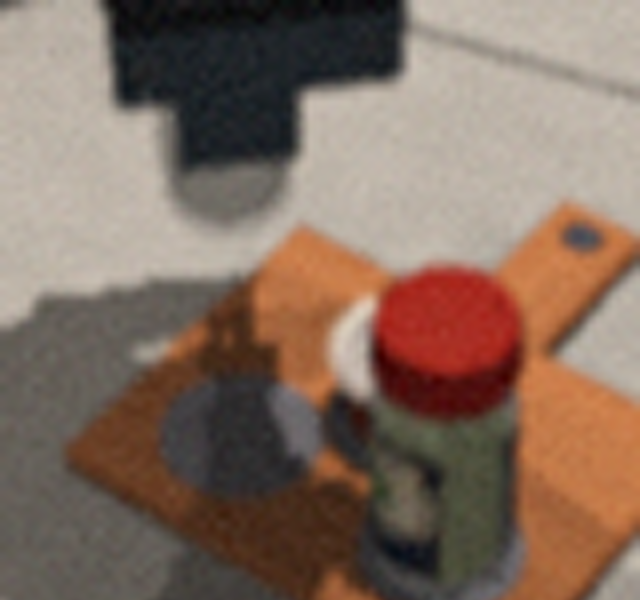

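The salt is lifted and hangs straight, with its bottom at pixel (243,208). The way to the mat passes over the spice jar, so I raise it first.

Call:
send_rows --deltas '[{"travel": [0, 0, -45], "delta_rot": [0, 0, 0], "claw": 0.3}, {"travel": [-20, -28, -50], "delta_rot": [0, 0, 0], "claw": 0.3}, {"travel": [-207, -281, -50], "delta_rot": [0, 0, 0], "claw": 0.3}, {"travel": [-207, -281, -50], "delta_rot": [0, 0, 0], "claw": 0.3}, {"travel": [-207, -281, -50], "delta_rot": [0, 0, 0], "claw": 0.3}, {"travel": [-207, -281, -50], "delta_rot": [0, 0, 0], "claw": 0.3}, {"travel": [-207, -281, -50], "delta_rot": [0, 0, 0], "claw": 0.3}, {"travel": [-207, -281, -50], "delta_rot": [0, 0, 0], "claw": 0.3}, {"travel": [-207, -281, -50], "delta_rot": [0, 0, 0], "claw": 0.3}, {"travel": [-207, -281, -50], "delta_rot": [0, 0, 0], "claw": 0.3}]'

```text
t: 5.4
position: [0.4758, -0.3547, 0.2327]
tcp_rot: [-0.001, 0.359, 0.933, -0.0]
ft_force: [-0.4, 0.4, -0.6]
width: 0.412
```

```bash
python3 - <<'E'
from h import *
go(.475,-.352,.0675,48)
E
```

```text
t 5.40 pos [ 0.4758 -0.3547  0.2327] q6 -1.58 w 0.412 F [-0.4  0.4 -0.6]
travel [  2.2   1.6 165.2] rot [-0.001 -0.001 -0.001]
```

Call:
send_rows --deltas '[{"travel": [2, 2, 50], "delta_rot": [0, 0, 0], "claw": 0.3}, {"travel": [2, 2, 100], "delta_rot": [0, 0, 0], "claw": 0.3}, {"travel": [2, 2, 135], "delta_rot": [0, 0, 0], "claw": 0.3}, {"travel": [2, 2, 155], "delta_rot": [0, 0, 0], "claw": 0.3}, {"travel": [2, 2, 162], "delta_rot": [0, 0, 0], "claw": 0.3}, {"travel": [2, 2, 165], "delta_rot": [0, 0, 0], "claw": 0.3}, {"travel": [2, 2, 166], "delta_rot": [0, 0, 0], "claw": 0.3}, {"travel": [2, 2, 166], "delta_rot": [0, 0, 0], "claw": 0.3}]'

```text
t: 6.2
position: [0.4759, -0.352, 0.0678]
tcp_rot: [-0.0, 0.359, 0.933, -0.0]
ft_force: [-0.1, -0.1, -1.3]
width: 0.415
```

```bash
python3 - <<'E'
from h import *
go(.475,-.352,.0675,48)
E
```

```text
t 6.20 pos [ 0.4759 -0.352   0.0678] q6 -1.57 w 0.415 F [-0.1 -0.1 -1.3]
travel [ 0.7 -0.6  0.3] rot [-0.001  0.    -0.001]
```

Call:
send_rows --deltas '[{"travel": [0, 0, 1], "delta_rot": [0, 0, 0], "claw": 0.3}, {"travel": [0, 0, 1.5], "delta_rot": [0, 0, 0], "claw": 0.3}, {"travel": [0, 0, 1.5], "delta_rot": [0, 0, 0], "claw": 0.3}]'

```text
t: 6.5
position: [0.476, -0.3522, 0.0666]
tcp_rot: [0.0, 0.359, 0.933, -0.001]
ft_force: [-1.1, -0.8, 2.1]
width: 0.411
```

```bash
python3 - <<'E'
from h import *
go(.475,-.352,.0675,48)
E
```

```text
t 6.50 pos [ 0.476  -0.3522  0.0666] q6 -1.57 w 0.411 F [-1.1 -0.8  2.1]
travel [ 0.9 -0.6 -0.9] rot [-0.001  0.001 -0.001]
```

It touched down (F_z +2.1). I release and rise.

Call:
send_rows --deltas '[{"travel": [0, 0, 0], "delta_rot": [0, 0, 0], "claw": 0.5}, {"travel": [0, 0, 0], "delta_rot": [0, 0, 0], "claw": 0.7}, {"travel": [0, 0, 0], "delta_rot": [0, 0, 0], "claw": 0.8}, {"travel": [0, 0, -20], "delta_rot": [0, 0, 0], "claw": 0.8}, {"travel": [0, 0, -60], "delta_rot": [0, 0, 0], "claw": 0.8}, {"travel": [0, 0, -105], "delta_rot": [0, 0, 0], "claw": 0.8}, {"travel": [0, 0, -150], "delta_rot": [0, 0, 0], "claw": 0.8}, {"travel": [0, 0, -150], "delta_rot": [0, 0, 0], "claw": 0.8}]'

```text
t: 7.3
position: [0.4781, -0.3537, 0.2227]
tcp_rot: [0.005, 0.359, 0.933, -0.002]
ft_force: [0.8, -0.3, -1.2]
width: 0.8
```

```bash
python3 - <<'E'
from h import *
go(.513,-.085,.215,-42)
E
```

```text
t 7.30 pos [ 0.4781 -0.3537  0.2227] q6 -1.57 w 0.800 F [ 0.8 -0.3 -1.2]
travel [154.1 223.    5.9] rot [0.007 0.009 1.57 ]
```

Call:
send_rows --deltas '[{"travel": [20, 30, 0], "delta_rot": [0, 0, 0.15], "claw": 0.85}, {"travel": [50, 70, 0], "delta_rot": [0, 0, 0.3], "claw": 0.85}, {"travel": [80, 110, 0], "delta_rot": [0, 0, 0.45], "claw": 0.85}, {"travel": [105, 150, 3], "delta_rot": [0, 0, 0.6], "claw": 0.85}, {"travel": [125, 180, 6], "delta_rot": [0, 0, 0.75], "claw": 0.85}, {"travel": [145, 210, 6], "delta_rot": [0, 0, 0.9], "claw": 0.85}, {"travel": [154, 223, 6], "delta_rot": [0, 0, 1.05], "claw": 0.85}, {"travel": [154, 223, 6], "delta_rot": [0, 0, 1.2], "claw": 0.85}, {"travel": [154, 223, 6], "delta_rot": [0, 0, 1.35], "claw": 0.85}, {"travel": [154, 223, 6], "delta_rot": [0.007, 0.009, 1.5], "claw": 0.85}]'

```text
t: 8.3
position: [0.5129, -0.0846, 0.2147]
tcp_rot: [0.001, 0.884, 0.468, 0.0]
ft_force: [-0.2, -0.5, -0.1]
width: 0.851
```

```bash
python3 - <<'E'
from h import *
np.set_printoptions(precision=4,suppress=True)
for n in("scene","top"):
    p,d=snapshot(n);np.savez(f"pics/{n}6.npz",p=p,d=d)
    c=p[180:380,190:400] if n=="scene" else p[210:290,330:430]
    cv2.imwrite(f"pics/{n}6.png",cv2.resize(c[:,:,::-1],None,fx=6 if n=="top" else 2.8,fy=6 if n=="top" else 2.8,interpolation=cv2.INTER_CUBIC))
d=np.load("pics/top6.npz")['d'];c=camera_model("top");f=210/np.tan(np.radians(c['vfov'])/2)
v,u=np.mgrid[:420,:560];X=np.stack([(u-c['cx'])/f*d,(v-c['cy'])/f*d,d],-1)@c['pose'][:3,:3].T+c['pose'][:3,3]
Z=X[...,2]
m=np.zeros(Z.shape,bool);m[210:290,340:425]=1;m&=(Z>.077)&(Z<.12);print("salt now (top depth)",m.sum(),X[m].mean(0),(X[m].min(0)+X[m].max(0))/2)
go(.513,-.085,.083,-42)
E
```

```text
salt now (top depth) 167 [ 0.4758 -0.3472  0.0878] [ 0.4755 -0.3491  0.0863]
t 8.40 pos [ 0.513  -0.085   0.2147] q6 0.32 w 0.848 F [ 0.3  0.5 -0.5]
travel [  0.1  -0.3 131.7] rot [0.003 0.001 0.138]
```

View pics/scene6.png

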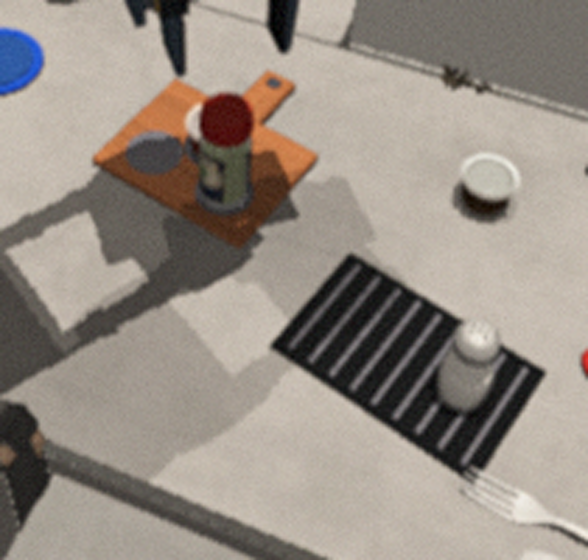

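View pics/top6.png

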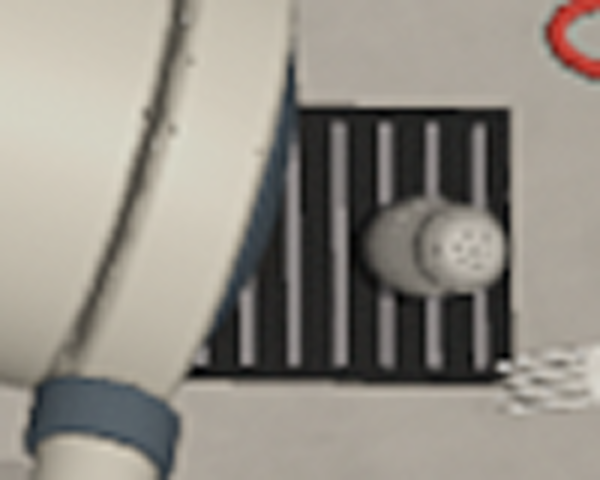

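The salt stands upright on the mat at scene pixel (357,310). The back pad still holds the red pot and the front-left pad is empty. The jaws are over the spice jar, so I finish turning and go down.

Call:
send_rows --deltas '[{"travel": [0, 0, 0], "delta_rot": [0, 0, 0.14], "claw": 0.85}, {"travel": [0, 0, 45], "delta_rot": [0, 0, 0.14], "claw": 0.85}, {"travel": [0, 0, 90], "delta_rot": [0, 0, 0.14], "claw": 0.85}, {"travel": [0, 0, 120], "delta_rot": [0, 0, 0.14], "claw": 0.85}, {"travel": [0, 0, 138], "delta_rot": [0, 0, 0.14], "claw": 0.85}, {"travel": [0, 0, 138], "delta_rot": [0, 0, 0.14], "claw": 0.85}, {"travel": [0, 0, 138], "delta_rot": [0, 0, 0.14], "claw": 0.85}]'

```text
t: 9.1
position: [0.5133, -0.0854, 0.077]
tcp_rot: [0.001, 0.913, 0.407, 0.0]
ft_force: [-0.1, 0.6, 0.0]
width: 0.851
```

```bash
python3 - <<'E'
from h import *
p,d=snapshot("scene")
c=p[170:270,210:320]
cv2.imwrite(f"pics/scene7.png",cv2.resize(c[:,:,::-1],None,fx=5,fy=5,interpolation=cv2.INTER_CUBIC))
go(.513,-.085,.077,-42)
E
```

```text
t 9.15 pos [ 0.5138 -0.0855  0.0776] q6 0.46 w 0.850 F [ 0.2  0.  -0. ]
travel [-0.1 -0.9  0.6] rot [0.004 0.    0.   ]
```

View pics/scene7.png

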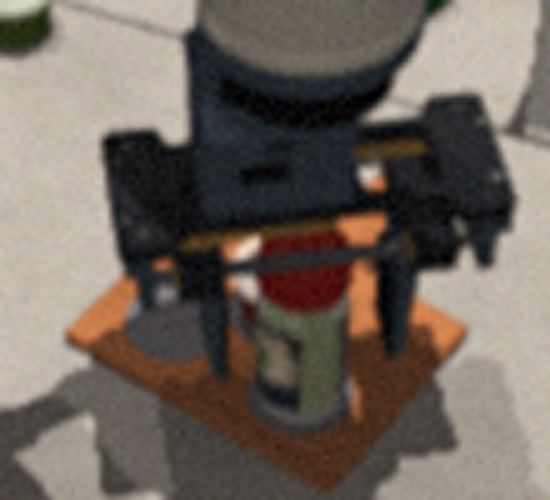

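The fingers stand on both sides of the jar and clear of the red pot. I close.

Call:
send_rows --deltas '[{"travel": [0, 0, 0], "delta_rot": [0, 0, 0], "claw": 0.6}, {"travel": [0, 0, 0], "delta_rot": [0, 0, 0], "claw": 0.5}, {"travel": [0, 0, 0], "delta_rot": [0, 0, 0], "claw": 0.35}, {"travel": [0, 0, 0], "delta_rot": [0, 0, 0], "claw": 0.3}, {"travel": [0, 0, 0], "delta_rot": [0, 0, 0], "claw": 0.3}, {"travel": [0, 0, 0], "delta_rot": [0, 0, 0], "claw": 0.3}, {"travel": [0, 0, 0], "delta_rot": [0, 0, 0], "claw": 0.3}]'

```text
t: 9.85
position: [0.5138, -0.0855, 0.0778]
tcp_rot: [0.002, 0.913, 0.407, 0.001]
ft_force: [-1.1, 0.2, 6.5]
width: 0.484
```

```bash
python3 - <<'E'
from h import *
go(.475,-.252,.2,-42)
E
```

```text
t 9.85 pos [ 0.5138 -0.0855  0.0778] q6 0.46 w 0.484 F [-1.1  0.2  6.5]
travel [-149.8   83.  -121.9] rot [0.004 0.    0.   ]
```

Call:
send_rows --deltas '[{"travel": [0, 0, -10], "delta_rot": [0, 0, 0], "claw": 0.3}, {"travel": [0, 0, -40], "delta_rot": [0, 0, 0], "claw": 0.3}, {"travel": [0, 0, -80], "delta_rot": [0, 0, 0], "claw": 0.3}, {"travel": [-30, 15, -110], "delta_rot": [0, 0, 0], "claw": 0.3}, {"travel": [-70, 38, -122], "delta_rot": [0, 0, 0], "claw": 0.3}, {"travel": [-110, 60, -122], "delta_rot": [0, 0, 0], "claw": 0.3}, {"travel": [-150, 83, -122], "delta_rot": [0, 0, 0], "claw": 0.3}, {"travel": [-150, 83, -122], "delta_rot": [0, 0, 0], "claw": 0.3}, {"travel": [-150, 83, -122], "delta_rot": [0, 0, 0], "claw": 0.3}]'

```text
t: 10.75
position: [0.4744, -0.2529, 0.2005]
tcp_rot: [0.002, 0.914, 0.406, 0.001]
ft_force: [-0.4, 0.3, -1.0]
width: 0.491
```

```bash
python3 - <<'E'
from h import *
p,d=snapshot("scene")
c=p[150:350,230:400]
cv2.imwrite(f"pics/scene8.png",cv2.resize(c[:,:,::-1],None,fx=3,fy=3,interpolation=cv2.INTER_CUBIC))
go(.475,-.252,.0698,-42)
E
```

```text
t 10.80 pos [ 0.4746 -0.2519  0.2004] q6 0.13 w 0.487 F [ 0.5 -0.3 -2.1]
travel [ 2.000e-01 -1.000e-01  1.306e+02] rot [ 0.004 -0.    -0.001]
```

View pics/scene8.png

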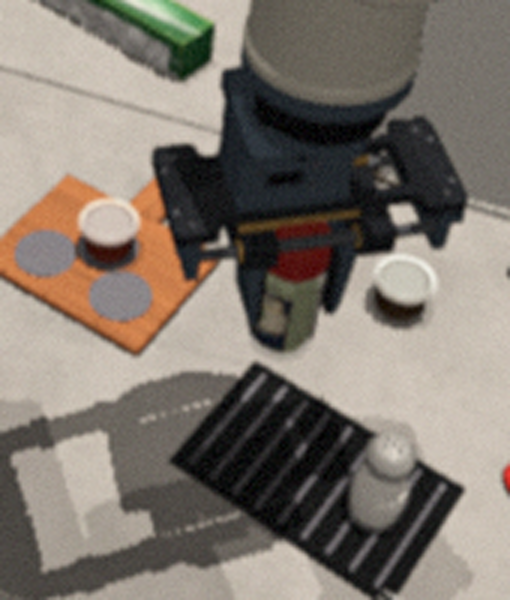

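The jar hangs upright over the mat's near end, and the red pot is still on its pad. I lower it.

Call:
send_rows --deltas '[{"travel": [0, 0, 45], "delta_rot": [0, 0, 0], "claw": 0.3}, {"travel": [0, 0, 85], "delta_rot": [0, 0, 0], "claw": 0.3}, {"travel": [0, 0, 112], "delta_rot": [0, 0, 0], "claw": 0.3}, {"travel": [0, 0, 124], "delta_rot": [0, 0, 0], "claw": 0.3}, {"travel": [0, 0, 129], "delta_rot": [0, 0, 0], "claw": 0.3}, {"travel": [0, 0, 131], "delta_rot": [0, 0, 0], "claw": 0.3}, {"travel": [0, 0, 132], "delta_rot": [0, 0, 0], "claw": 0.3}, {"travel": [0, 0, 132], "delta_rot": [0, 0, 0], "claw": 0.3}]'

```text
t: 11.6
position: [0.4756, -0.2523, 0.0698]
tcp_rot: [0.002, 0.914, 0.407, 0.001]
ft_force: [0.5, -0.5, -0.6]
width: 0.491
```

```bash
python3 - <<'E'
from h import *
go(.475,-.252,.0698,-42)
E
```

```text
t 11.60 pos [ 0.4756 -0.2523  0.0698] q6 0.13 w 0.491 F [ 0.5 -0.5 -0.6]
travel [-0.2 -0.6  0. ] rot [ 0.005 -0.001 -0.   ]
```

Call:
send_rows --deltas '[{"travel": [0, 0, 1], "delta_rot": [0, 0, 0], "claw": 0.3}, {"travel": [0, 0, 2], "delta_rot": [0, 0, 0], "claw": 0.3}, {"travel": [0, 0, 2], "delta_rot": [0, 0, 0], "claw": 0.3}]'

```text
t: 11.9
position: [0.4765, -0.2527, 0.0697]
tcp_rot: [0.004, 0.914, 0.407, 0.002]
ft_force: [-2.7, 3.8, 25.9]
width: 0.486
```

```bash
python3 - <<'E'
from h import *
go(.475,-.252,.0698,-42)
E
```

```text
t 11.90 pos [ 0.4765 -0.2527  0.0697] q6 0.13 w 0.486 F [-2.7  3.8 25.9]
travel [-0.5 -1.6 -0.1] rot [ 0.008 -0.001 -0.   ]
```

Firm contact (26 N). I back off slightly and release.

Call:
send_rows --deltas '[{"travel": [0, 0, -0.5], "delta_rot": [0, 0, 0], "claw": 0.3}, {"travel": [0, 0, -0.5], "delta_rot": [0, 0, 0], "claw": 0.6}, {"travel": [0, 0, -0.5], "delta_rot": [0, 0, 0], "claw": 0.75}, {"travel": [0, 0, -0.5], "delta_rot": [0, 0, 0], "claw": 0.8}, {"travel": [0, 0, -20], "delta_rot": [0, 0, 0], "claw": 0.8}, {"travel": [0, 0, -60], "delta_rot": [0, 0, 0], "claw": 0.8}, {"travel": [0, 0, -105], "delta_rot": [0, 0, 0], "claw": 0.8}, {"travel": [0, 0, -140], "delta_rot": [0, 0, 0], "claw": 0.8}, {"travel": [0, 0, -140], "delta_rot": [0, 0, 0], "claw": 0.8}]'

```text
t: 12.8
position: [0.4773, -0.2532, 0.2141]
tcp_rot: [0.007, 0.914, 0.407, 0.004]
ft_force: [-0.5, 1.0, -0.9]
width: 0.801
```

```bash
python3 - <<'E'
from h import *
p,d=snapshot("scene");np.savez("pics/scene9.npz",p=p,d=d)
c=p[170:350,170:400]
cv2.imwrite(f"pics/scene9.png",cv2.resize(c[:,:,::-1],None,fx=3,fy=3,interpolation=cv2.INTER_CUBIC))
go(.549,-.045,.16,90)
E
```

```text
t 12.85 pos [ 0.4765 -0.2527  0.2117] q6 0.13 w 0.797 F [ 0.8  0.3 -1. ]
travel [202.8 -85.7  51. ] rot [ 0.011 -0.007  0.838]
```

View pics/scene9.png

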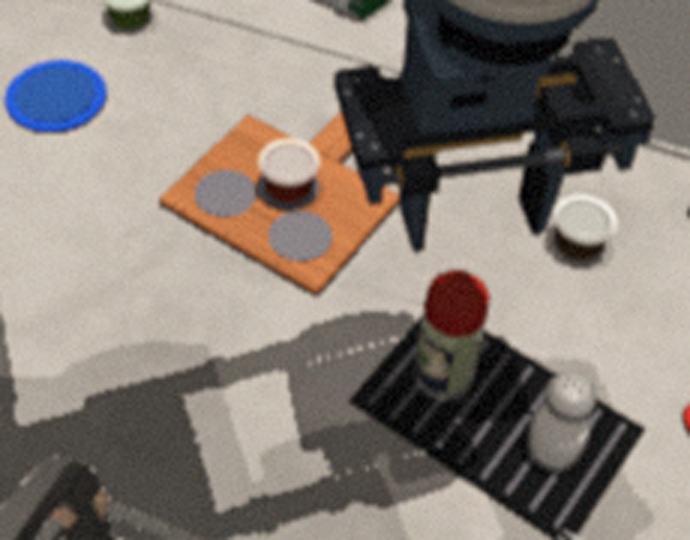

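Salt (186+170,...) and spice both stand upright on the mat, at scene pixels (357,311) and (321,282). The red pot is free on its pad. Next I move over the red pot.

Call:
send_rows --deltas '[{"travel": [30, -13, 0], "delta_rot": [0, 0, 0.14], "claw": 0.85}, {"travel": [70, -30, 0], "delta_rot": [0, 0, 0.28], "claw": 0.85}, {"travel": [110, -46, 10], "delta_rot": [0, 0, 0.42], "claw": 0.85}, {"travel": [150, -63, 25], "delta_rot": [0, 0, 0.56], "claw": 0.85}, {"travel": [185, -78, 40], "delta_rot": [0, 0, 0.7], "claw": 0.85}, {"travel": [203, -86, 51], "delta_rot": [0.01, -0.007, 0.838], "claw": 0.85}, {"travel": [203, -86, 51], "delta_rot": [0.01, -0.007, 0.838], "claw": 0.85}, {"travel": [203, -86, 51], "delta_rot": [0.01, -0.007, 0.838], "claw": 0.85}]'

```text
t: 13.65
position: [0.5483, -0.0443, 0.1587]
tcp_rot: [0.0, 1.0, 0.001, -0.001]
ft_force: [0.6, -0.7, 0.4]
width: 0.85
```

```bash
python3 - <<'E'
from h import *
p,d=snapshot("scene")
c=p[150:270,210:330]
cv2.imwrite(f"pics/scene10.png",cv2.resize(c[:,:,::-1],None,fx=5,fy=5,interpolation=cv2.INTER_CUBIC))
go(.549,-.044,.049,90)
E
```

```text
t 13.70 pos [ 0.5485 -0.045   0.1593] q6 1.38 w 0.852 F [-0.7 -0.8  0.5]
travel [  0.7  -1.1 110.3] rot [0.001 0.001 0.002]
```

View pics/scene10.png

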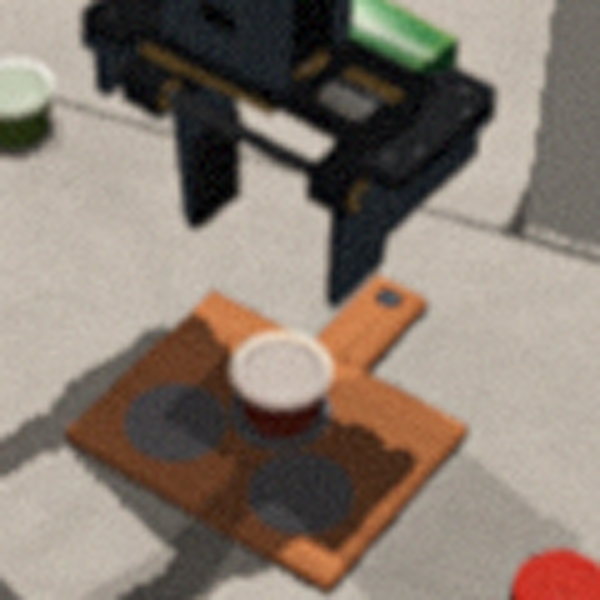

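Both fingers straddle the line of the pot, whose lid is at (266,224). I go down and close on the rim.

Call:
send_rows --deltas '[{"travel": [1, -1, 45], "delta_rot": [0, 0, 0], "claw": 0.85}, {"travel": [1, -1, 80], "delta_rot": [0, 0, 0], "claw": 0.85}, {"travel": [1, -1, 102], "delta_rot": [0, 0, 0], "claw": 0.85}, {"travel": [1, -1, 110], "delta_rot": [0, 0, 0], "claw": 0.85}, {"travel": [1, -1, 110], "delta_rot": [0, 0, 0], "claw": 0.85}, {"travel": [1, -1, 110], "delta_rot": [0, 0, 0], "claw": 0.7}, {"travel": [1, -1, 110], "delta_rot": [0, 0, 0], "claw": 0.6}, {"travel": [1, -1, 110], "delta_rot": [0, 0, 0], "claw": 0.45}, {"travel": [1, -1, 110], "delta_rot": [0, 0, 0], "claw": 0.45}, {"travel": [1, -1, 110], "delta_rot": [0, 0, 0], "claw": 0.45}]'

```text
t: 14.7
position: [0.5499, -0.0442, 0.0501]
tcp_rot: [0.001, 1.0, 0.001, 0.0]
ft_force: [-1.6, -0.6, 9.3]
width: 0.565
```

```bash
python3 - <<'E'
from h import *
go(.549,-.044,.1,90)
E
```

```text
t 14.70 pos [ 0.5499 -0.0442  0.0501] q6 1.38 w 0.565 F [-1.6 -0.6  9.3]
travel [ -0.8  -0.1 -49.9] rot [ 0.001 -0.     0.002]
```

Call:
send_rows --deltas '[{"travel": [0, 0, 0], "delta_rot": [0, 0, 0], "claw": 0.45}, {"travel": [0, 0, -10], "delta_rot": [0, 0, 0], "claw": 0.45}, {"travel": [0, 0, -30], "delta_rot": [0, 0, 0], "claw": 0.45}, {"travel": [0, 0, -65], "delta_rot": [0, 0, 0], "claw": 0.45}, {"travel": [0, 0, -80], "delta_rot": [0, 0, 0], "claw": 0.45}, {"travel": [0, 0, -80], "delta_rot": [0, 0, 0], "claw": 0.45}, {"travel": [0, 0, -80], "delta_rot": [0, 0, 0], "claw": 0.45}]'

```text
t: 15.4
position: [0.5497, -0.0441, 0.1304]
tcp_rot: [0.001, 1.0, 0.001, 0.0]
ft_force: [-0.0, 0.2, -1.0]
width: 0.566
```

```bash
python3 - <<'E'
from h import *
p,d=snapshot("scene");np.savez("pics/scene11.npz",p=p,d=d)
c=p[150:270,210:330]
cv2.imwrite(f"pics/scene11.png",cv2.resize(c[:,:,::-1],None,fx=5,fy=5,interpolation=cv2.INTER_CUBIC))
go(.508,.2015,.13,90)
E
```

```text
t 15.45 pos [ 0.5494 -0.044   0.1297] q6 1.38 w 0.566 F [-0.  -0.5 -0.2]
travel [ -40.8 -245.6   -0.6] rot [0.001 0.    0.002]
```

View pics/scene11.png

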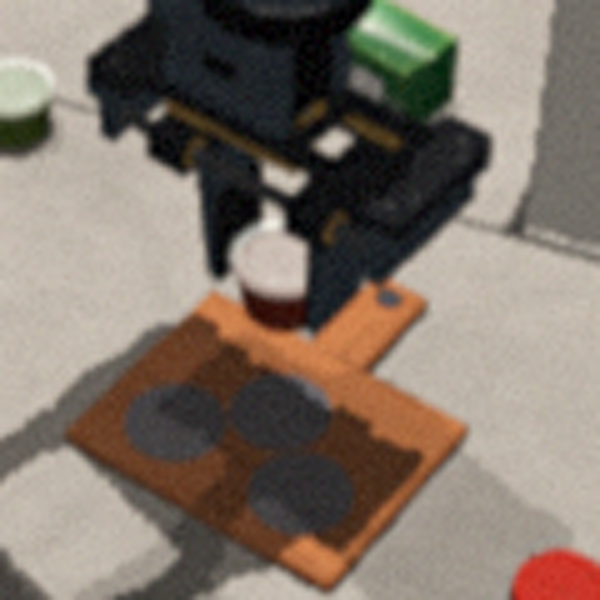

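The pot hangs level and the back pad is clear at scene pixel (266,232). Now I carry it to the coaster.

Call:
send_rows --deltas '[{"travel": [-5, -30, 0], "delta_rot": [0, 0, 0], "claw": 0.45}, {"travel": [-12, -75, 0], "delta_rot": [0, 0, 0], "claw": 0.45}, {"travel": [-20, -122, 0], "delta_rot": [0, 0, 0], "claw": 0.45}, {"travel": [-28, -168, 0], "delta_rot": [0, 0, 0], "claw": 0.45}, {"travel": [-35, -212, 0], "delta_rot": [0, 0, 0], "claw": 0.45}, {"travel": [-41, -246, 0], "delta_rot": [0, 0, 0], "claw": 0.45}, {"travel": [-41, -246, 0], "delta_rot": [0, 0, 0], "claw": 0.45}, {"travel": [-41, -246, 0], "delta_rot": [0, 0, 0], "claw": 0.45}]'

```text
t: 16.25
position: [0.5071, 0.2023, 0.1285]
tcp_rot: [0.001, 1.0, 0.002, -0.001]
ft_force: [-0.6, -0.3, -1.8]
width: 0.568
```

```bash
python3 - <<'E'
from h import *
go(.508,.202,.0445,90)
E
```

```text
t 16.25 pos [0.5071 0.2023 0.1285] q6 1.84 w 0.568 F [-0.6 -0.3 -1.8]
travel [ 1.1  0.2 84. ] rot [0.002 0.002 0.004]
```

Call:
send_rows --deltas '[{"travel": [1, 0, 40], "delta_rot": [0, 0, 0], "claw": 0.45}, {"travel": [1, 0, 65], "delta_rot": [0, 0, 0], "claw": 0.45}, {"travel": [1, 0, 78], "delta_rot": [0, 0, 0], "claw": 0.45}, {"travel": [1, 0, 82], "delta_rot": [0, 0, 0], "claw": 0.45}, {"travel": [1, 0, 84], "delta_rot": [0, 0, 0], "claw": 0.45}, {"travel": [1, 0, 84], "delta_rot": [0, 0, 0], "claw": 0.45}, {"travel": [1, 0, 84], "delta_rot": [0, 0, 0], "claw": 0.45}]'

```text
t: 16.95
position: [0.5085, 0.2023, 0.0454]
tcp_rot: [0.001, 1.0, 0.002, -0.0]
ft_force: [-0.2, 0.0, -0.1]
width: 0.57
```

```bash
python3 - <<'E'
from h import *
p,d=snapshot("scene");np.savez("pics/scene12.npz",p=p,d=d)
c=p[130:250,130:250]
cv2.imwrite(f"pics/scene12.png",cv2.resize(c[:,:,::-1],None,fx=5,fy=5,interpolation=cv2.INTER_CUBIC))
go(.508,.202,.0445,90)
E
```

```text
t 17.00 pos [0.5084 0.2023 0.0453] q6 1.84 w 0.567 F [0.6 0.6 0.1]
travel [-0.4  0.3  0.8] rot [0.002 0.001 0.004]
```

View pics/scene12.png

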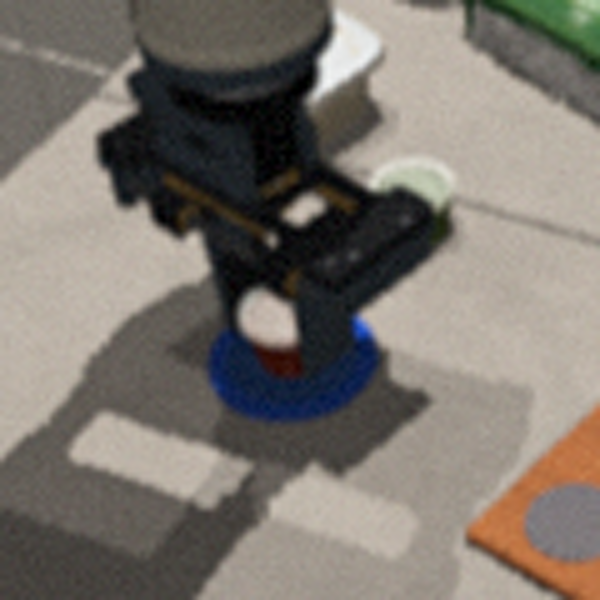

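The pot is centred over the coaster, about 1 mm above it. I lower it, release and rise.

Call:
send_rows --deltas '[{"travel": [0, 0, 1], "delta_rot": [0, 0, 0], "claw": 0.45}, {"travel": [0, 0, 1.3], "delta_rot": [0, 0, 0], "claw": 0.45}, {"travel": [0, 0, 1], "delta_rot": [0, 0, 0], "claw": 0.65}, {"travel": [0, 0, 1], "delta_rot": [0, 0, 0], "claw": 0.8}, {"travel": [0, 0, 0], "delta_rot": [0, 0, 0], "claw": 0.85}, {"travel": [0, 0, -20], "delta_rot": [0, 0, 0], "claw": 0.85}, {"travel": [0, 0, -60], "delta_rot": [0, 0, 0], "claw": 0.85}, {"travel": [0, 0, -105], "delta_rot": [0, 0, 0], "claw": 0.85}, {"travel": [0, 0, -110], "delta_rot": [0, 0, 0], "claw": 0.85}]'

```text
t: 17.9
position: [0.5107, 0.2031, 0.1601]
tcp_rot: [-0.0, 1.0, 0.002, 0.003]
ft_force: [0.3, 0.6, 0.3]
width: 0.848
```

```bash
python3 - <<'E'
from h import *
go(.634,.227,.15,90)
E
```

```text
t 17.90 pos [0.5107 0.2031 0.1601] q6 1.84 w 0.848 F [0.3 0.6 0.3]
travel [123.3 -23.4  10.9] rot [-0.    -0.006  0.004]
```

```bash
python3 - <<'E'
import numpy as np
X=np.load("pics/X0.npy")
for n,(a,b,c,d) in dict(box=(82,150,140,190),foil=(130,98,250,135)).items():
    r=X[b:d,a:c].reshape(-1,3);r=r[r[:,2]>.03];print(n,r.min(0),r.max(0),np.percentile(r[:,2],95))
E
```

```text
box [ 0.48504471 -0.05132799  0.04353299] [0.71603712 0.45521712 1.02485244] 0.056544787786550324
foil [ 0.48504471 -0.05132799  0.03000073] [0.84970151 0.34205532 1.02485244] 0.050817163764477785
```

Both are low (below 60 mm), while the gripper body stays above 90 mm. I move over the green pot.

Call:
send_rows --deltas '[{"travel": [35, -7, 0], "delta_rot": [0, 0, 0], "claw": 0.85}, {"travel": [80, -15, 0], "delta_rot": [0, 0, 0], "claw": 0.85}, {"travel": [123, -23, 10], "delta_rot": [0, -0.006, 0], "claw": 0.85}, {"travel": [123, -23, 10], "delta_rot": [0, -0.006, 0], "claw": 0.85}, {"travel": [123, -23, 10], "delta_rot": [0, -0.006, 0], "claw": 0.85}, {"travel": [123, -23, 10], "delta_rot": [0, -0.006, 0], "claw": 0.85}]'

```text
t: 18.5
position: [0.6325, 0.2265, 0.1506]
tcp_rot: [-0.0, 1.0, 0.002, -0.001]
ft_force: [0.5, 1.1, 0.4]
width: 0.849
```

```bash
python3 - <<'E'
from h import *
np.set_printoptions(precision=4,suppress=True)
p,d=snapshot("scene");np.savez("pics/scene13.npz",p=p,d=d)
c=p[110:230,150:270]
cv2.imwrite(f"pics/scene13.png",cv2.resize(c[:,:,::-1],None,fx=5,fy=5,interpolation=cv2.INTER_CUBIC))
p,d=snapshot("top");np.savez("pics/top13.npz",p=p,d=d)
c=p[165:285,125:245]
cv2.imwrite(f"pics/top13.png",cv2.resize(c[:,:,::-1],None,fx=5,fy=5,interpolation=cv2.INTER_CUBIC))
go(.634,.2275,.037,90)
E
```

```text
t 18.60 pos [0.6327 0.2266 0.1512] q6 1.82 w 0.853 F [ 0.3  0.3 -0.7]
travel [  1.4  -0.9 114.2] rot [-0.     0.     0.004]
```

View pics/scene13.png

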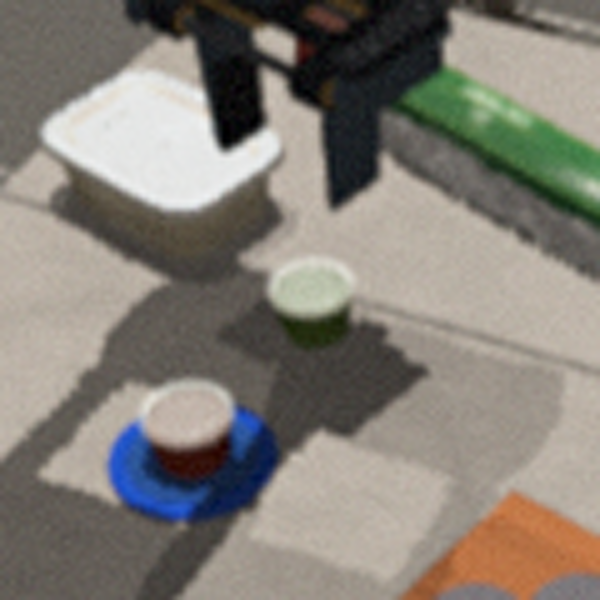

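View pics/top13.png

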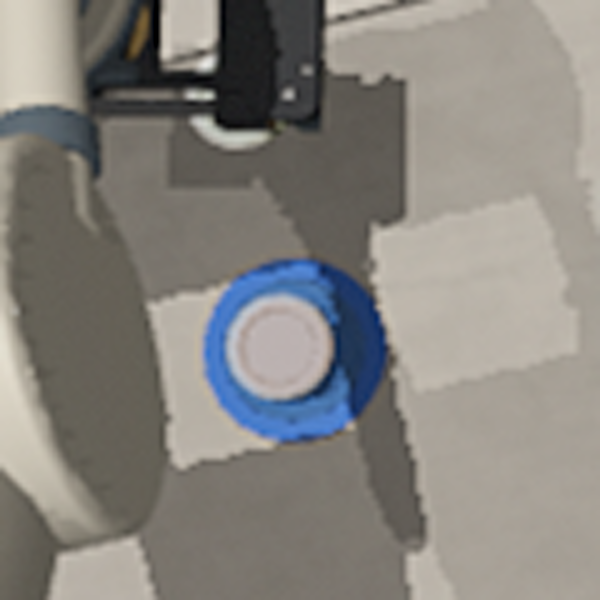

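The red pot stands upright on the coaster, with its lid at top pixel (181,234.4) and the coaster at (184,234.8). I check the offset with parallax.

```bash
python3 - <<'E'
from h import *
a=proj("top",*cr(280,347,125,165,5),.042);b=proj("top",*cr(295,349,125,165,5),.006);print(a,b,a-b)
a=proj("scene",*cr(188,414,150,110,5),.042);b=proj("scene",*cr(193,461,150,110,5),.006);print(a,b,a-b)
print(proj("scene",*cr(311,287,150,110,5),.036))
E
```

```text
[0.50897743 0.2011155  0.042     ] [0.50895037 0.2025245  0.006     ] [ 2.70590698e-05 -1.40900321e-03  3.60000000e-02]
[0.50641211 0.19706892 0.042     ] [0.50501787 0.19818224 0.006     ] [ 0.00139424 -0.00111331  0.036     ]
[0.63315255 0.22550259 0.036     ]
```

It is centred within 1.5 mm. Now I grip the green pot.

Call:
send_rows --deltas '[{"travel": [2, -1, 45], "delta_rot": [0, 0, 0], "claw": 0.85}, {"travel": [2, -1, 85], "delta_rot": [0, 0, 0], "claw": 0.85}, {"travel": [2, -1, 107], "delta_rot": [0, 0, 0], "claw": 0.85}, {"travel": [2, -1, 114], "delta_rot": [0, 0, 0], "claw": 0.85}, {"travel": [2, -1, 114], "delta_rot": [0, 0, 0], "claw": 0.85}, {"travel": [2, -1, 114], "delta_rot": [0, 0, 0], "claw": 0.7}, {"travel": [2, -1, 114], "delta_rot": [0, 0, 0], "claw": 0.6}, {"travel": [2, -1, 114], "delta_rot": [0, 0, 0], "claw": 0.45}, {"travel": [2, -1, 114], "delta_rot": [0, 0, 0], "claw": 0.45}, {"travel": [2, -1, 114], "delta_rot": [0, 0, 0], "claw": 0.45}]'

```text
t: 19.6
position: [0.6352, 0.2278, 0.0382]
tcp_rot: [-0.0, 1.0, 0.002, 0.001]
ft_force: [-0.7, 0.5, 7.9]
width: 0.566
```

Call:
send_rows --deltas '[{"travel": [0, 0, 0], "delta_rot": [0, 0, 0], "claw": 0.45}, {"travel": [0, 0, -10], "delta_rot": [0, 0, 0], "claw": 0.45}, {"travel": [0, 0, -30], "delta_rot": [0, 0, 0], "claw": 0.45}, {"travel": [0, 0, -65], "delta_rot": [0, 0, 0], "claw": 0.45}, {"travel": [0, 0, -100], "delta_rot": [0, 0, 0], "claw": 0.45}, {"travel": [0, 0, -110], "delta_rot": [0, 0, 0], "claw": 0.45}, {"travel": [0, 0, -110], "delta_rot": [0, 0, 0], "claw": 0.45}]'

```text
t: 20.3
position: [0.6359, 0.2279, 0.1504]
tcp_rot: [-0.001, 1.0, 0.002, 0.002]
ft_force: [-0.1, 0.8, -0.4]
width: 0.567
```

```bash
python3 - <<'E'
from h import *
p,d=snapshot("scene");np.savez("pics/scene14.npz",p=p,d=d)
c=p[90:210,150:270]
cv2.imwrite(f"pics/scene14.png",cv2.resize(c[:,:,::-1],None,fx=5,fy=5,interpolation=cv2.INTER_CUBIC))
go(.5502,-.044,.15,90)
E
```

```text
t 20.35 pos [0.6351 0.2277 0.1487] q6 1.82 w 0.570 F [ 0.1 -0.2 -1. ]
travel [-86.1 271.3  -1.8] rot [-0.001 -0.002  0.004]
```

View pics/scene14.png

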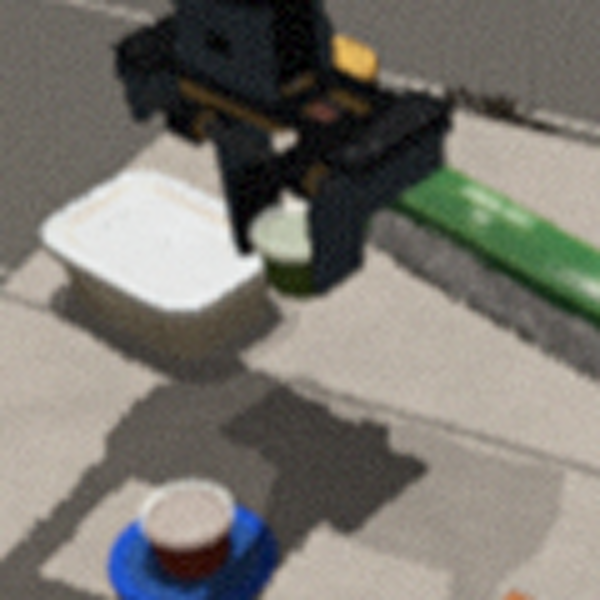

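The green pot hangs level in the jaws, so I carry it to the back pad.

Call:
send_rows --deltas '[{"travel": [-10, 30, 0], "delta_rot": [0, 0, 0], "claw": 0.45}, {"travel": [-23, 75, 0], "delta_rot": [0, 0, 0], "claw": 0.45}, {"travel": [-38, 120, 0], "delta_rot": [0, 0, 0], "claw": 0.45}, {"travel": [-52, 165, 0], "delta_rot": [0, 0, 0], "claw": 0.45}, {"travel": [-66, 210, 0], "delta_rot": [0, 0, 0], "claw": 0.45}, {"travel": [-79, 250, 0], "delta_rot": [0, 0, 0], "claw": 0.45}, {"travel": [-86, 271, 0], "delta_rot": [0, 0, 0], "claw": 0.45}, {"travel": [-86, 271, 0], "delta_rot": [0, 0, 0], "claw": 0.45}, {"travel": [-86, 271, 0], "delta_rot": [0, 0, 0], "claw": 0.45}]'

```text
t: 21.25
position: [0.5497, -0.0437, 0.1472]
tcp_rot: [-0.001, 1.0, 0.002, 0.0]
ft_force: [0.4, 1.0, 0.3]
width: 0.566
```

```bash
python3 - <<'E'
from h import *
go(.5503,-.044,.0515,90)
E
```

```text
t 21.25 pos [ 0.5497 -0.0437  0.1472] q6 1.38 w 0.566 F [0.4 1.  0.3]
travel [ 0.6  0.4 95.7] rot [-0.001 -0.     0.003]
```

Call:
send_rows --deltas '[{"travel": [0.5, 0.5, 40], "delta_rot": [0, 0, 0], "claw": 0.45}, {"travel": [0.5, 0.5, 72], "delta_rot": [0, 0, 0], "claw": 0.45}, {"travel": [0.5, 0.5, 88], "delta_rot": [0, 0, 0], "claw": 0.45}, {"travel": [0.5, 0.5, 94], "delta_rot": [0, 0, 0], "claw": 0.45}, {"travel": [0.5, 0.5, 95.5], "delta_rot": [0, 0, 0], "claw": 0.45}, {"travel": [0.5, 0.5, 95.5], "delta_rot": [0, 0, 0], "claw": 0.45}, {"travel": [0.5, 0.5, 95.5], "delta_rot": [0, 0, 0], "claw": 0.45}]'

```text
t: 21.95
position: [0.5508, -0.044, 0.0525]
tcp_rot: [-0.001, 1.0, 0.002, 0.001]
ft_force: [-0.0, -0.2, 0.1]
width: 0.569
```

```bash
python3 - <<'E'
from h import *
p,d=snapshot("scene");np.savez("pics/scene15.npz",p=p,d=d)
c=p[170:270,210:320]
cv2.imwrite(f"pics/scene15.png",cv2.resize(c[:,:,::-1],None,fx=6,fy=6,interpolation=cv2.INTER_CUBIC))
go(.5503,-.044,.0515,90)
E
```

```text
t 22.00 pos [ 0.5507 -0.044   0.0525] q6 1.38 w 0.562 F [-0.1  0.3 -0.4]
travel [-0.4 -0.   1. ] rot [-0.001 -0.002  0.003]
```

View pics/scene15.png

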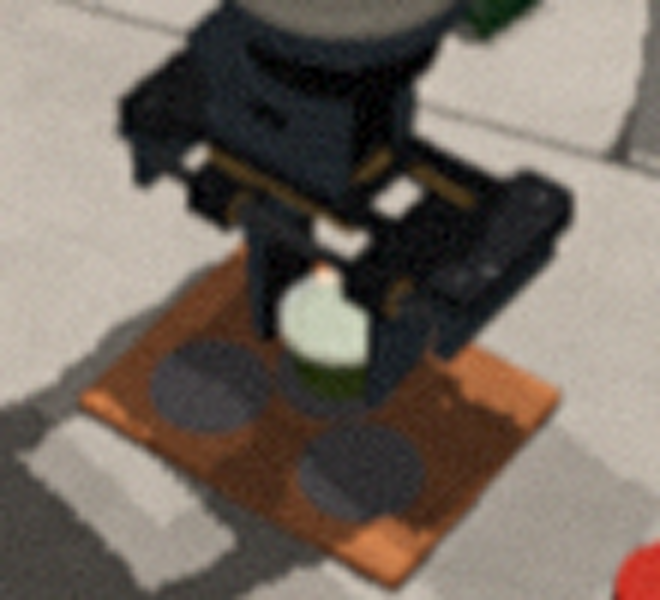

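The green pot sits over the back pad, about 2 mm up. I lower it, release and rise.

Call:
send_rows --deltas '[{"travel": [0, 0, 1.5], "delta_rot": [0, 0, 0], "claw": 0.45}, {"travel": [0, 0, 2.5], "delta_rot": [0, 0, 0], "claw": 0.45}, {"travel": [0, 0, 2.5], "delta_rot": [0, 0, 0], "claw": 0.45}, {"travel": [0, 0, 2], "delta_rot": [0, 0, 0], "claw": 0.65}, {"travel": [0, 0, 2], "delta_rot": [0, 0, 0], "claw": 0.8}, {"travel": [0, 0, 1], "delta_rot": [0, 0, 0], "claw": 0.85}, {"travel": [0, 0, -20], "delta_rot": [0, 0, 0], "claw": 0.85}, {"travel": [0, 0, -60], "delta_rot": [0, 0, 0], "claw": 0.85}, {"travel": [0, 0, -105], "delta_rot": [0, 0, 0], "claw": 0.85}, {"travel": [0, 0, -150], "delta_rot": [0, 0, 0], "claw": 0.85}]'

```text
t: 23.0
position: [0.5501, -0.0442, 0.2042]
tcp_rot: [-0.001, 1.0, 0.002, 0.0]
ft_force: [1.9, -0.5, 0.4]
width: 0.849
```

```bash
python3 - <<'E'
from h import *
go(.4763,-.2525,.21,-42)
E
```

```text
t 23.00 pos [ 0.5501 -0.0442  0.2042] q6 1.38 w 0.849 F [ 1.9 -0.5  0.4]
travel [-74.5 208.1  -6.2] rot [-0.001 -0.001 -0.834]
```

Call:
send_rows --deltas '[{"travel": [-12, 34, -6], "delta_rot": [0, 0, -0.14], "claw": 0.85}, {"travel": [-27, 76, -6], "delta_rot": [0, 0, -0.28], "claw": 0.85}, {"travel": [-42, 118, -6], "delta_rot": [0, 0, -0.42], "claw": 0.85}, {"travel": [-57, 160, -6], "delta_rot": [0, 0, -0.56], "claw": 0.85}, {"travel": [-69, 195, -6], "delta_rot": [0, 0, -0.7], "claw": 0.85}, {"travel": [-74.5, 208, -6], "delta_rot": [0, 0, -0.834], "claw": 0.85}, {"travel": [-74.5, 208, -6], "delta_rot": [0, 0, -0.834], "claw": 0.85}, {"travel": [-74.5, 208, -6], "delta_rot": [0, 0, -0.834], "claw": 0.85}]'

```text
t: 23.8
position: [0.4761, -0.2522, 0.2098]
tcp_rot: [-0.001, 0.914, 0.405, 0.001]
ft_force: [0.3, 0.2, 0.2]
width: 0.849
```

```bash
python3 - <<'E'
from h import *
p,d=snapshot("scene");np.savez("pics/scene16.npz",p=p,d=d)
c=p[170:350,170:400]
cv2.imwrite(f"pics/scene16.png",cv2.resize(c[:,:,::-1],None,fx=3.4,fy=3.4,interpolation=cv2.INTER_CUBIC)[:600])
p,d=snapshot("top");np.savez("pics/top16.npz",p=p,d=d)
c=p[165:285,235:425]
cv2.imwrite(f"pics/top16.png",cv2.resize(c[:,:,::-1],None,fx=4,fy=4,interpolation=cv2.INTER_CUBIC))
go(.4763,-.2525,.0705,-42)
E
```

```text
t 23.90 pos [ 0.4765 -0.2515  0.2099] q6 0.14 w 0.849 F [-0.1  0.1  0.6]
travel [ -1.2   0.6 139.4] rot [-0.    -0.002 -0.003]
```

View pics/scene16.png

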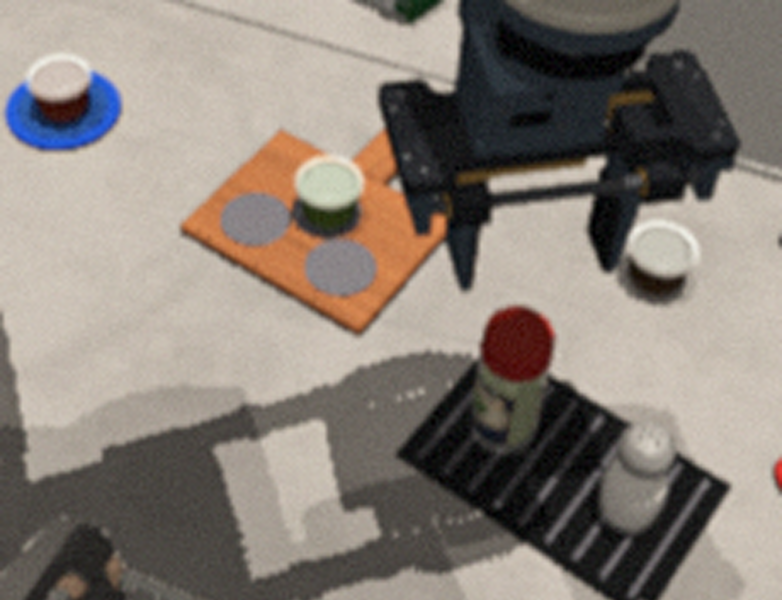

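View pics/top16.png

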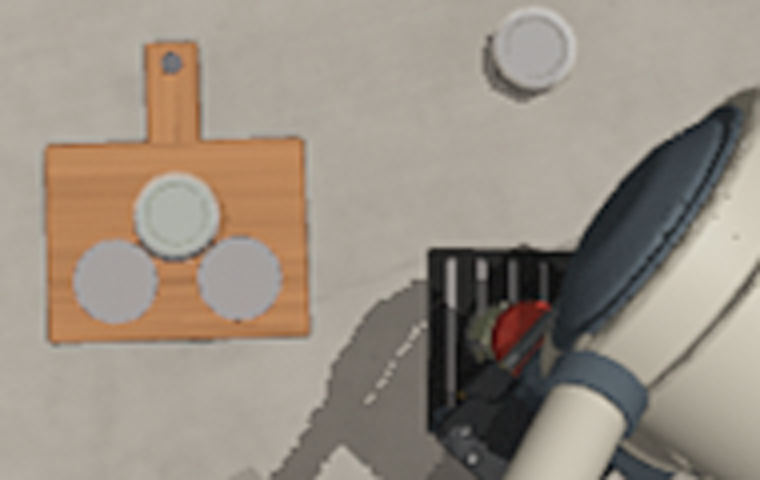

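All is in place: the green pot is on the back pad with its lid at top crop (176,215), and the front pads are at (115,281) and (240,279). I check it numerically.

```bash
python3 - <<'E'
from h import *
np.set_printoptions(precision=4,suppress=True)
T=lambda x,y,z:proj("top",*cr(x,y,235,165),z)[:2]
L=T(115,281,.012);Rr=T(240,279,.012);y=(L-Rr)/np.linalg.norm(L-Rr);x=np.array([y[1],-y[0]]);bp=(L+Rr)/2+.038*x
g=T(176,215,.048);print(L,Rr,np.linalg.norm(L-Rr),"bp",bp,"green",g,(g-bp)*1000)
p=np.load("pics/top16.npz")['p'][165:285,235:425]
E
```

```text
[ 0.5111 -0.0048] [ 0.5138 -0.0852] 0.08045182871349908 bp [ 0.5504 -0.0438] green [ 0.5519 -0.0436] [1.4611 0.1339]
```

The green pot is 1.5 mm off centre. Now I fetch the spice jar.

Call:
send_rows --deltas '[{"travel": [-1, 0.5, 45], "delta_rot": [0, 0, 0], "claw": 0.85}, {"travel": [-1, 0.5, 90], "delta_rot": [0, 0, 0], "claw": 0.85}, {"travel": [-1, 0.5, 125], "delta_rot": [0, 0, 0], "claw": 0.85}, {"travel": [-1, 0.5, 139], "delta_rot": [0, 0, 0], "claw": 0.85}, {"travel": [-1, 0.5, 139], "delta_rot": [0, 0, 0], "claw": 0.85}, {"travel": [-1, 0.5, 139], "delta_rot": [0, 0, 0], "claw": 0.65}, {"travel": [-1, 0.5, 139], "delta_rot": [0, 0, 0], "claw": 0.5}, {"travel": [-1, 0.5, 139], "delta_rot": [0, 0, 0], "claw": 0.35}, {"travel": [-1, 0.5, 139], "delta_rot": [0, 0, 0], "claw": 0.3}, {"travel": [-1, 0.5, 139], "delta_rot": [0, 0, 0], "claw": 0.3}]'

```text
t: 24.9
position: [0.4767, -0.2526, 0.0715]
tcp_rot: [-0.0, 0.914, 0.405, 0.001]
ft_force: [-0.1, 0.3, 8.4]
width: 0.483
```

Call:
send_rows --deltas '[{"travel": [0, 0, 0], "delta_rot": [0, 0, 0], "claw": 0.3}, {"travel": [0, 0, 0], "delta_rot": [0, 0, 0], "claw": 0.3}, {"travel": [0, 0, -10], "delta_rot": [0, 0, 0], "claw": 0.3}, {"travel": [0, 0, -40], "delta_rot": [0, 0, 0], "claw": 0.3}, {"travel": [0, 0, -80], "delta_rot": [0, 0, 0], "claw": 0.3}, {"travel": [0, 0, -115], "delta_rot": [0, 0, 0], "claw": 0.3}, {"travel": [0, 0, -125], "delta_rot": [0, 0, 0], "claw": 0.3}, {"travel": [0, 0, -125], "delta_rot": [0, 0, 0], "claw": 0.3}]'

```text
t: 25.7
position: [0.477, -0.2531, 0.1982]
tcp_rot: [0.001, 0.914, 0.405, 0.002]
ft_force: [0.4, -0.4, -1.3]
width: 0.483
```

```bash
python3 - <<'E'
from h import *
go(.5138,-.0853,.195,-42)
E
```

```text
t 25.70 pos [ 0.477  -0.2531  0.1982] q6 0.14 w 0.483 F [ 0.4 -0.4 -1.3]
travel [149.  -85.4   3.2] rot [ 0.004 -0.002 -0.003]
```

Call:
send_rows --deltas '[{"travel": [25, -14, 0], "delta_rot": [0, 0, 0], "claw": 0.3}, {"travel": [60, -34, 0], "delta_rot": [0, 0, 0], "claw": 0.3}, {"travel": [95, -54, 0], "delta_rot": [0, 0, 0], "claw": 0.3}, {"travel": [130, -74, 0], "delta_rot": [0, 0, 0], "claw": 0.3}, {"travel": [149, -85, 3], "delta_rot": [0.003, 0, 0], "claw": 0.3}, {"travel": [149, -85, 3], "delta_rot": [0.003, 0, 0], "claw": 0.3}, {"travel": [149, -85, 3], "delta_rot": [0.003, 0, 0], "claw": 0.3}]'

```text
t: 26.4
position: [0.5134, -0.0852, 0.194]
tcp_rot: [-0.001, 0.914, 0.406, 0.0]
ft_force: [-0.7, -0.2, -0.8]
width: 0.486
```

```bash
python3 - <<'E'
from h import *
go(.5138,-.0853,.081,-42)
E
```

```text
t 26.40 pos [ 0.5134 -0.0852  0.194 ] q6 0.45 w 0.486 F [-0.7 -0.2 -0.8]
travel [  0.    0.5 113. ] rot [-0.001 -0.001 -0.002]
```

Call:
send_rows --deltas '[{"travel": [0, 0.5, 45], "delta_rot": [0, 0, 0], "claw": 0.3}, {"travel": [0, 0.5, 80], "delta_rot": [0, 0, 0], "claw": 0.3}, {"travel": [0, 0.5, 100], "delta_rot": [0, 0, 0], "claw": 0.3}, {"travel": [0, 0.5, 109], "delta_rot": [0, 0, 0], "claw": 0.3}, {"travel": [0, 0.5, 112], "delta_rot": [0, 0, 0], "claw": 0.3}, {"travel": [0, 0.5, 113], "delta_rot": [0, 0, 0], "claw": 0.3}, {"travel": [0, 0.5, 113], "delta_rot": [0, 0, 0], "claw": 0.3}]'

```text
t: 27.1
position: [0.5143, -0.0857, 0.0818]
tcp_rot: [-0.0, 0.914, 0.406, 0.001]
ft_force: [-0.3, 0.5, -0.5]
width: 0.483
```

```bash
python3 - <<'E'
from h import *
p,d=snapshot("scene")
c=p[170:270,210:320]
cv2.imwrite(f"pics/scene17.png",cv2.resize(c[:,:,::-1],None,fx=6,fy=6,interpolation=cv2.INTER_CUBIC))
go(.5138,-.0853,.0795,-42)
E
```

```text
t 27.15 pos [ 0.5143 -0.0856  0.0819] q6 0.45 w 0.484 F [ 0.1 -0.8 -1.2]
travel [-0.1 -0.6  2.4] rot [ 0.    -0.002 -0.002]
```

View pics/scene17.png

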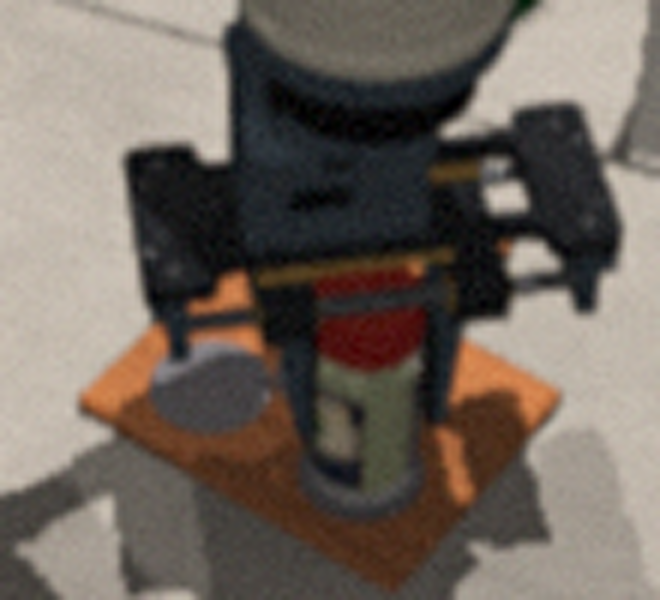

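The jar is over its pad, about 2 mm up. I lower it, release and rise.

Call:
send_rows --deltas '[{"travel": [0, 0, 1.5], "delta_rot": [0, 0, 0], "claw": 0.3}, {"travel": [0, 0, 2.5], "delta_rot": [0, 0, 0], "claw": 0.3}, {"travel": [0, 0, 2.5], "delta_rot": [0, 0, 0], "claw": 0.3}, {"travel": [0, 0, 2.5], "delta_rot": [0, 0, 0], "claw": 0.55}, {"travel": [0, 0, 2], "delta_rot": [0, 0, 0], "claw": 0.75}, {"travel": [0, 0, 1], "delta_rot": [0, 0, 0], "claw": 0.8}, {"travel": [0, 0, -20], "delta_rot": [0, 0, 0], "claw": 0.8}, {"travel": [0, 0, -60], "delta_rot": [0, 0, 0], "claw": 0.8}, {"travel": [0, 0, -105], "delta_rot": [0, 0, 0], "claw": 0.8}, {"travel": [0, 0, -140], "delta_rot": [0, 0, 0], "claw": 0.8}]'

```text
t: 28.15
position: [0.5142, -0.0858, 0.2244]
tcp_rot: [0.0, 0.914, 0.406, 0.001]
ft_force: [-0.2, -0.0, -0.4]
width: 0.8
```

```bash
python3 - <<'E'
from h import *
go(.476,-.3522,.215,48)
E
```

```text
t 28.15 pos [ 0.5142 -0.0858  0.2244] q6 0.45 w 0.800 F [-0.2 -0.  -0.4]
travel [-223.3  150.3    9. ] rot [-1.000e-03 -3.000e-03  1.569e+00]
```

Call:
send_rows --deltas '[{"travel": [-25, 17, 0], "delta_rot": [0, 0, -0.15], "claw": 0.85}, {"travel": [-65, 44, 0], "delta_rot": [0, 0, -0.3], "claw": 0.85}, {"travel": [-105, 70, 0], "delta_rot": [0, 0, -0.45], "claw": 0.85}, {"travel": [-140, 95, 0], "delta_rot": [0, 0, -0.6], "claw": 0.85}, {"travel": [-175, 118, 3], "delta_rot": [0, 0, -0.75], "claw": 0.85}, {"travel": [-205, 138, 6], "delta_rot": [0, 0, -0.9], "claw": 0.85}, {"travel": [-223, 150, 9], "delta_rot": [0, 0, -1.05], "claw": 0.85}, {"travel": [-223, 150, 9], "delta_rot": [0, 0, -1.2], "claw": 0.85}, {"travel": [-223, 150, 9], "delta_rot": [0, 0, -1.35], "claw": 0.85}, {"travel": [-223, 150, 9], "delta_rot": [0, 0, -1.5], "claw": 0.85}]'

```text
t: 29.15
position: [0.4758, -0.352, 0.2149]
tcp_rot: [0.001, 0.419, 0.908, 0.001]
ft_force: [0.1, 0.5, -0.2]
width: 0.852
```

```bash
python3 - <<'E'
from h import *
p,d=snapshot("scene");np.savez("pics/scene18.npz",p=p,d=d)
c=p[170:350,210:410]
cv2.imwrite(f"pics/scene18.png",cv2.resize(c[:,:,::-1],None,fx=3.3,fy=3.3,interpolation=cv2.INTER_CUBIC))
go(.476,-.3522,.0666,48)
E
```

```text
t 29.20 pos [ 0.4758 -0.3519  0.215 ] q6 -1.46 w 0.850 F [-0.3 -0.3 -0.8]
travel [ -0.2  -0.5 148.4] rot [ 0.003  0.001 -0.122]
```

View pics/scene18.png

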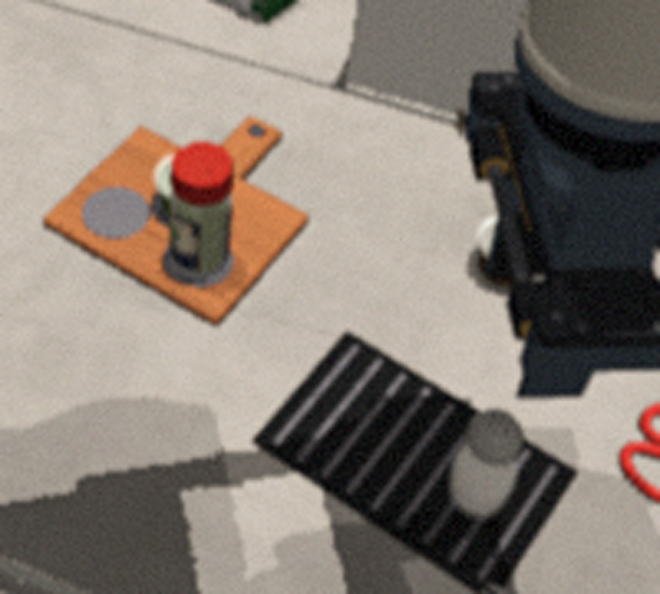

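The spice jar stands upright on its own pad. The salt is under the jaws, so I go down and grip it.

Call:
send_rows --deltas '[{"travel": [0, 0, 20], "delta_rot": [0, 0, -0.122], "claw": 0.85}, {"travel": [0, -0.5, 60], "delta_rot": [0, 0, -0.122], "claw": 0.85}, {"travel": [0, -0.5, 105], "delta_rot": [0, 0, -0.122], "claw": 0.85}, {"travel": [0, -0.5, 140], "delta_rot": [0, 0, -0.122], "claw": 0.85}, {"travel": [0, -0.5, 149], "delta_rot": [0, 0, -0.122], "claw": 0.85}, {"travel": [0, -0.5, 149], "delta_rot": [0, 0, -0.122], "claw": 0.85}, {"travel": [0, -0.5, 149], "delta_rot": [0, 0, -0.122], "claw": 0.65}, {"travel": [0, -0.5, 149], "delta_rot": [0, 0, -0.122], "claw": 0.5}, {"travel": [0, -0.5, 149], "delta_rot": [0, 0, -0.122], "claw": 0.35}, {"travel": [0, -0.5, 149], "delta_rot": [0, 0, -0.122], "claw": 0.3}]'

```text
t: 30.2
position: [0.4762, -0.3524, 0.0669]
tcp_rot: [0.002, 0.358, 0.934, 0.001]
ft_force: [0.5, 0.1, 0.3]
width: 0.528
```

Call:
send_rows --deltas '[{"travel": [0, 0, 0], "delta_rot": [0, 0, 0], "claw": 0.3}, {"travel": [0, 0, 0], "delta_rot": [0, 0, 0], "claw": 0.3}, {"travel": [0, 0, 0], "delta_rot": [0, 0, 0], "claw": 0.3}]'

```text
t: 30.5
position: [0.4763, -0.3525, 0.0673]
tcp_rot: [0.002, 0.358, 0.934, 0.001]
ft_force: [-1.2, -0.2, 6.3]
width: 0.416
```

```bash
python3 - <<'E'
from h import *
go(.476,-.3522,.235,48)
E
```

```text
t 30.50 pos [ 0.4763 -0.3525  0.0673] q6 -1.58 w 0.416 F [-1.2 -0.2  6.3]
travel [-1.000e-01  4.000e-01 -1.677e+02] rot [0.002 0.003 0.   ]
```

Call:
send_rows --deltas '[{"travel": [0, 0, -10], "delta_rot": [0, 0, 0], "claw": 0.3}, {"travel": [0, 0, -40], "delta_rot": [0, 0, 0], "claw": 0.3}, {"travel": [0, 0, -85], "delta_rot": [0, 0, 0], "claw": 0.3}, {"travel": [0, 0, -130], "delta_rot": [0, 0, 0], "claw": 0.3}, {"travel": [0, 0, -165], "delta_rot": [0, 0, 0], "claw": 0.3}, {"travel": [0, 0, -168], "delta_rot": [0, 0, 0], "claw": 0.3}, {"travel": [0, 0, -168], "delta_rot": [0, 0, 0], "claw": 0.3}]'

```text
t: 31.2
position: [0.4758, -0.3526, 0.2365]
tcp_rot: [0.003, 0.358, 0.934, 0.0]
ft_force: [-0.0, 0.9, -2.1]
width: 0.411
```

```bash
python3 - <<'E'
from h import *
go(.5108,-.0055,.235,48)
E
```

```text
t 31.20 pos [ 0.4758 -0.3526  0.2365] q6 -1.58 w 0.411 F [-0.   0.9 -2.1]
travel [206.2 281.3   1.1] rot [0.002 0.005 0.   ]
```

Call:
send_rows --deltas '[{"travel": [18, 25, 0], "delta_rot": [0, 0, 0], "claw": 0.3}, {"travel": [46, 63, 0], "delta_rot": [0, 0, 0], "claw": 0.3}, {"travel": [74, 101, 0], "delta_rot": [0, 0, 0], "claw": 0.3}, {"travel": [102, 139, 0], "delta_rot": [0, 0, 0], "claw": 0.3}, {"travel": [130, 177, 0], "delta_rot": [0, 0, 0], "claw": 0.3}, {"travel": [158, 215, 0], "delta_rot": [0, 0, 0], "claw": 0.3}, {"travel": [186, 253, 0], "delta_rot": [0, 0, 0], "claw": 0.3}, {"travel": [206, 281, 1], "delta_rot": [0.002, 0.003, 0], "claw": 0.3}, {"travel": [206, 281, 1], "delta_rot": [0.002, 0.003, 0], "claw": 0.3}, {"travel": [206, 281, 1], "delta_rot": [0.002, 0.003, 0], "claw": 0.3}]'

```text
t: 32.2
position: [0.51, -0.0052, 0.2339]
tcp_rot: [0.0, 0.357, 0.934, -0.001]
ft_force: [-0.4, -0.6, -0.8]
width: 0.411
```

```bash
python3 - <<'E'
from h import *
go(.5108,-.0055,.0765,48)
E
```

```text
t 32.20 pos [ 0.51   -0.0052  0.2339] q6 -0.97 w 0.411 F [-0.4 -0.6 -0.8]
travel [ -0.7   0.5 157.4] rot [-0.001  0.     0.002]
```

Call:
send_rows --deltas '[{"travel": [-0.5, 0.5, 45], "delta_rot": [0, 0, 0], "claw": 0.3}, {"travel": [-0.5, 0.5, 90], "delta_rot": [0, 0, 0], "claw": 0.3}, {"travel": [-0.5, 0.5, 125], "delta_rot": [0, 0, 0], "claw": 0.3}, {"travel": [-0.5, 0.5, 146], "delta_rot": [0, 0, 0], "claw": 0.3}, {"travel": [-0.5, 0.5, 154], "delta_rot": [0, 0, 0], "claw": 0.3}, {"travel": [-0.5, 0.5, 157], "delta_rot": [0, 0, 0], "claw": 0.3}, {"travel": [-0.5, 0.5, 157], "delta_rot": [0, 0, 0], "claw": 0.3}, {"travel": [-0.5, 0.5, 157], "delta_rot": [0, 0, 0], "claw": 0.3}]'

```text
t: 33.0
position: [0.5113, -0.0057, 0.0778]
tcp_rot: [0.001, 0.358, 0.934, -0.0]
ft_force: [-0.4, 0.4, -1.8]
width: 0.411
```

```bash
python3 - <<'E'
from h import *
go(.5108,-.0055,.0753,48)
E
```

```text
t 33.00 pos [ 0.5113 -0.0057  0.0778] q6 -0.97 w 0.411 F [-0.4  0.4 -1.8]
travel [ 0.5 -0.2  2.5] rot [-0.     0.002  0.002]
```

Call:
send_rows --deltas '[{"travel": [0, 0, 1.5], "delta_rot": [0, 0, 0], "claw": 0.3}, {"travel": [0, 0, 2.5], "delta_rot": [0, 0, 0], "claw": 0.3}, {"travel": [0, 0, 3], "delta_rot": [0, 0, 0], "claw": 0.3}, {"travel": [0, 0, 3], "delta_rot": [0, 0, 0], "claw": 0.3}]'

```text
t: 33.4
position: [0.5115, -0.0057, 0.0753]
tcp_rot: [0.001, 0.358, 0.934, -0.0]
ft_force: [-2.3, 0.1, 6.2]
width: 0.414
```

Call:
send_rows --deltas '[{"travel": [0, 0, 0], "delta_rot": [0, 0, 0], "claw": 0.5}, {"travel": [0, 0, 0], "delta_rot": [0, 0, 0], "claw": 0.7}, {"travel": [0, 0, 0], "delta_rot": [0, 0, 0], "claw": 0.8}, {"travel": [0, 0, -20], "delta_rot": [0, 0, 0], "claw": 0.8}, {"travel": [0, 0, -60], "delta_rot": [0, 0, 0], "claw": 0.8}, {"travel": [0, 0, -105], "delta_rot": [0, 0, 0], "claw": 0.8}, {"travel": [0, 0, -150], "delta_rot": [0, 0, 0], "claw": 0.8}, {"travel": [0, 0, -165], "delta_rot": [0, 0, 0], "claw": 0.8}]'

```text
t: 34.2
position: [0.5126, -0.0055, 0.2445]
tcp_rot: [0.004, 0.357, 0.934, 0.0]
ft_force: [0.4, -0.3, -1.7]
width: 0.799
```

```bash
python3 - <<'E'
from h import *
go(.30,.45,.26,48)
E
```

```text
t 34.20 pos [ 0.5126 -0.0055  0.2445] q6 -0.97 w 0.799 F [ 0.4 -0.3 -1.7]
travel [462.3 197.2 -18.1] rot [0.003 0.007 0.002]
```

Now I move out of the way to check against the starting images.

Call:
send_rows --deltas '[{"travel": [40, 17, -5], "delta_rot": [0, 0, 0], "claw": 0.8}, {"travel": [85, 36, -10], "delta_rot": [0, 0, 0], "claw": 0.8}, {"travel": [130, 56, -18], "delta_rot": [0, 0, 0], "claw": 0.8}, {"travel": [175, 75, -18], "delta_rot": [0, 0, 0], "claw": 0.8}, {"travel": [220, 94, -18], "delta_rot": [0, 0, 0], "claw": 0.8}, {"travel": [265, 113, -18], "delta_rot": [0, 0, 0], "claw": 0.8}, {"travel": [310, 132, -18], "delta_rot": [0, 0, 0], "claw": 0.8}, {"travel": [355, 152, -18], "delta_rot": [0, 0, 0], "claw": 0.8}, {"travel": [400, 171, -18], "delta_rot": [0, 0, 0], "claw": 0.8}, {"travel": [462, 197, -18], "delta_rot": [0, 0, 0], "claw": 0.8}]'

```text
t: 35.2
position: [0.3061, 0.4357, 0.2601]
tcp_rot: [0.004, 0.357, 0.934, 0.0]
ft_force: [0.4, -0.6, -0.3]
width: 0.802
```

Call:
send_rows --deltas '[{"travel": [60, 26, 0], "delta_rot": [0, 0, 0], "claw": 0.8}, {"travel": [60, 26, 0], "delta_rot": [0, 0, 0], "claw": 0.8}, {"travel": [60, 26, 0], "delta_rot": [0, 0, 0], "claw": 0.8}]'

```text
t: 35.5
position: [0.2775, 0.4968, 0.2593]
tcp_rot: [0.004, 0.356, 0.934, 0.0]
ft_force: [1.0, -0.2, 0.4]
width: 0.802
```

```bash
python3 - <<'E'
from h import *
np.set_printoptions(precision=4,suppress=True)
for n in("scene","top"):
    p,d=snapshot(n);np.savez(f"pics/{n}20.npz",p=p,d=d);cv2.imwrite(f"pics/{n}20.png",p[:,:,::-1])
    o=np.load(f"pics/{n}0.npz")['p']
    sl=np.s_[185:265,215:315] if n=="scene" else np.s_[190:260,240:320]
    k=4
    cv2.imwrite(f"pics/cmp_{n}.png",np.hstack([cv2.resize(a[sl][:,:,::-1],None,fx=k,fy=k,interpolation=cv2.INTER_CUBIC) for a in(o,p)]))
    print(n,p.shape)
c=camera_model("top");f=210/np.tan(np.radians(c['vfov'])/2);v,u=np.mgrid[:420,:560]
for k in("0","20"):
    d=np.load(f"pics/top{k}.npz")['d'];X=np.stack([(u-c['cx'])/f*d,(v-c['cy'])/f*d,d],-1)@c['pose'][:3,:3].T+c['pose'][:3,3];Z=X[...,2]
    for n,lo,hi,box in(("spice",.105,.14,(280,215,315,255)),("salt",.085,.12,(245,215,275,250))):
        m=np.zeros(Z.shape,bool);m[box[1]:box[3],box[0]:box[2]]=1;m&=(Z>lo)&(Z<hi);print(k,n,m.sum(),X[m].mean(0))
go(.3,.45,.26,48)
E
```

```text
scene (420, 560, 3)
top (420, 560, 3)
0 spice 297 [ 0.5134 -0.0832  0.1178]
0 salt 161 [ 0.5099 -0.004   0.0959]
20 spice 298 [ 0.5142 -0.0839  0.1181]
20 salt 162 [ 0.51   -0.0034  0.0959]
t 35.60 pos [0.2788 0.4945 0.2594] q6 0.12 w 0.802 F [-0.4 -0.4 -0.1]
travel [-45.5 -19.   -0.3] rot [0.003 0.008 0.003]
```

View pics/cmp_scene.png

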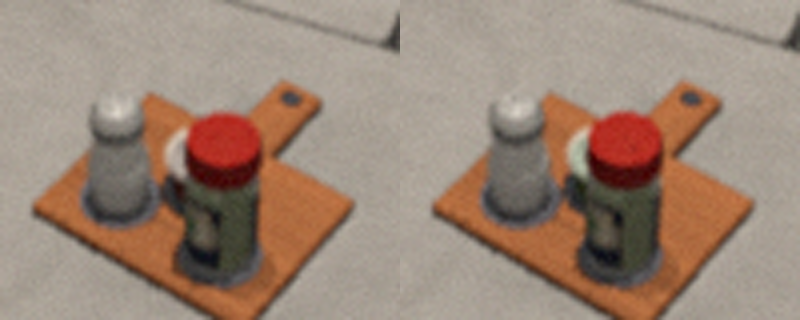

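View pics/cmp_top.png

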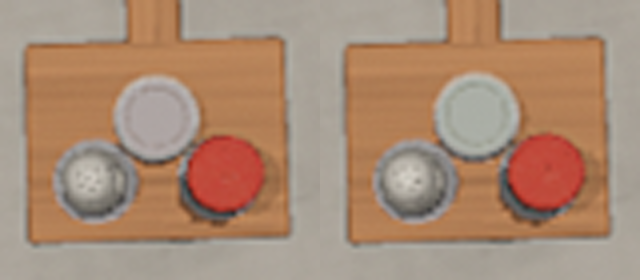

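View pics/scene20.png

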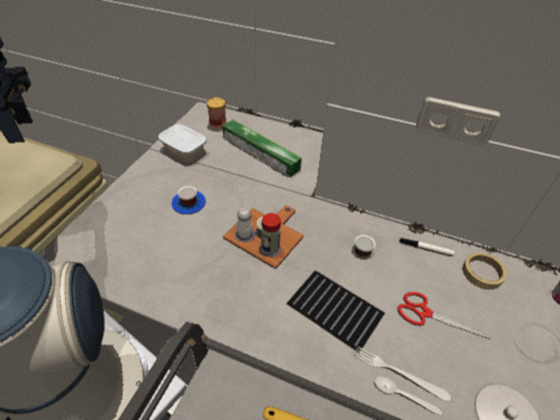

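The before and after crops match: salt and spice are back at the same pixels (about 1 mm difference), and the green pot is on the back pad. The red pot is on the coaster at scene pixel (188,199), and the gripper is clear. I hand in.

```bash
python3 - <<'E'
from rig import *
print(read_state()['qd'].round(4));print(close_job())
E
```

```text
[-0.0252 -0.0123  0.0111 -0.0013  0.0005 -0.0014]
the job is handed in; nothing more can be done
None
```

The swap is done and handed in at about 36 s of the allowed 128 s. I moved the salt and then the spice jar onto the mat. Next I set the red pot on the coaster and the green pot on the back pad, then put the spice jar and the salt back. The hand-in gave no verdict, so the results below are my own camera checks.

| Thing | Last check | Limit |
|---|---|---|
| Salt | about 1 mm from its start position (depth images, before and after) | 12 mm |
| Spice jar | about 1 mm from its start position (same check) | 12 mm |
| Red pot | about 1.5 mm off the coaster's centre | 15 mm |
| Green pot | about 1.5 mm off the back pad's centre | 12 mm |

I checked the two pots just after releasing each one. In the final images everything stands upright and the gripper is well clear.

These checks disagreed or stood out:
- **Cameras:** the two cameras differed by about 4 mm in absolute position. The top camera agreed with where the arm gripped, so I used it.
- **Salt grip:** the jaws closed to about 38 mm on the salt instead of the expected 44 mm. It held steady both times.
- **Spice jar:** it pressed on the mat with 26 N when set down, so I backed off slightly before releasing.

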